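Pack the sample carrier for the lab, open jars rejected

TASK

Pack the sample carrier for the lab: lift its cover off and stand it on the bench, stand every capped jar and the temperature logger upright on the floors of the carrier's two troughs, and stand each jar that has lost its cap upright in the steel reject tray instead. Then put the cover back over the packed carrier, rim down and fully home all round. The stock jars in the back row by the wall stay there; leave the calculator, the timer and the tape roll beside the work alone.

Things in the scene. Friction and masses are not known exactly. Their poses are not given: they have to be found in the camera images.
- carrier: Grey carrier base, fixed. Plate 185 x 180 x 6 mm (own x, y); two troughs along y, each 64 wide x 149 mm inside, centred at x = +45 and -45 mm, floor z = 6. Walls (4 mm, outside 162 x 157) and the 26 mm rib between rise to z = 32; the plate edge is the cover's ledge. Origin: centre of underside. A trough holds 2 large jars + logger or 1 large + 2 small (11 mm spare), not 2 large + 1 small.
- cover: White lift-off cover: upturned box, outside 177 x 172 mm (own x, y), 78 high, walls 3, 4.5 mm clear of the carrier's walls all round, 0.35 kg. Starts on the carrier. Origin: centre of its rim plane (underside), z up. Home: origin at carrier's z = 6 mm, turned like it or by a half turn. Black handle bar along own y, 14 wide x 14 high, centre z = 107, top 114, 22 free below, 86 between posts.
- reject_tray: Shallow steel reject tray, heavy, does not move: outside 135 x 86 mm (its own x by y), wall 3 mm, floor top at z = 3 mm, rim at z = 24 mm. Origin: centre of the underside.
- logger: Temperature logger, a dark grey upright block with a small screen on one broad face: 50 mm (own x) x 30 mm (own y) x 62 mm high, about 0.11 kg, edges rounded 4 mm. Origin: centre of its foot, z up. Always present. In a trough its 30 mm side must lie along the trough to leave room for jars.
- large_jar_1: Large round sample jar with its screw cap on: 54 mm across, 70 mm high with the cap (cap from 56 mm up, as wide as the body to within 1 mm), about 0.11 kg. Origin: centre of its foot, z up. May be absent (None from the start).
- large_jar_2: Large round sample jar with its screw cap on: 54 mm across, 70 mm high with the cap (cap from 56 mm up, as wide as the body to within 1 mm), about 0.11 kg. Origin: centre of its foot, z up. May be absent (None from the start).
- large_jar_3: Large round sample jar with its screw cap on: 54 mm across, 70 mm high with the cap (cap from 56 mm up, as wide as the body to within 1 mm), about 0.11 kg. Origin: centre of its foot, z up. May be absent (None from the start).
- small_jar_1: Small round sample jar with its screw cap on: 42 mm across, 56 mm high with the cap (cap from 45 mm up, as wide as the body to within 1 mm), about 0.06 kg. Origin: centre of its foot, z up. May be absent (None from the start).
- small_jar_2: Small round sample jar with its screw cap on: 42 mm across, 56 mm high with the cap (cap from 45 mm up, as wide as the body to within 1 mm), about 0.06 kg. Origin: centre of its foot, z up. May be absent (None from the start).
- open_jar_large: Round white sample jar WITHOUT its cap: open mouth with a bare screw neck, 54 mm across, 66 mm high; the body is 54 mm wide up to z = 52 mm, the neck above it 47 mm. A reject. Origin: centre of its foot, z up. May be absent (None from the start).
- open_jar_small: Round white sample jar WITHOUT its cap: open mouth with a bare screw neck, 42 mm across, 52 mm high; the body is 42 mm wide up to z = 40 mm, the neck above it 37 mm. A reject. Origin: centre of its foot, z up. May be absent (None from the start).
- calculator: Bystander: pocket calculator lying on the bench, 112 x 68 x 15 mm, origin centre of its underside. Leave alone.
- timer: Bystander: small white timer standing on the bench, 27 x 62 x 56 mm, origin centre of its underside. Leave alone.
- tape_roll: Bystander: roll of tape lying flat, 72 mm across, 25 mm high, origin centre of its underside. Leave alone.
- balance: Fixed white laboratory balance, about 0.33 m (x) by 0.22 m (y), pan at z = 120 mm, origin under its middle. The bench to its left (x 0.34 to 0.52, y 0.25 to 0.46) is clear at the start: room to stand the cover.

How it is judged:
By the outcome, as a careful person would: the job done as asked, in the order asked, and still so for the second after the job is handed in, with the robot touching nothing.
Of large_jar_1, large_jar_2, large_jar_3, small_jar_1, small_jar_2 only 3 to 5 are there at a start; the rules pass over those that are not, and their reading is None.
Of open_jar_large, open_jar_small only 1 to 2 are there at a start; the rules pass over those that are not, and their reading is None.
At some moment in a run one of large_jar_1, large_jar_2, large_jar_3, small_jar_1, small_jar_2, open_jar_large, open_jar_small, logger may be knocked a few centimetres aside while the robot is not near it.
It also fails if it takes over 210 s, if anything falls off the work surface, if the arm or the gripper's body presses on something with over 40 N, if the wrist force passes 120 N, or if a joint passes its speed limit or range.

ROBOT

A 6-joint arm with a two-finger parallel gripper is mounted at the origin on a cart in front of the work surface, level with it; the furniture and walls round the work are solid. World frame = base frame: x ahead of the robot, y to its left, z up, the work surface at z = 0. Lengths are in mm, angles in rad, forces in N, time in s.
With the tool pointing down it reaches from about 325 to 850 mm from the base axis. Payload 4.4 kg.
Tool frame: the origin (TCP) lies midway between the tips of the shut fingers; the grasp point (between the pads) lies r.grip_point_offset behind it (r.grip_point_offset is the distance from the TCP to the grasp point, in mm); z points along the fingers, y is the line along which they close (so a half turn about z gives the same grasp; the last joint's range is limited). The gripper opens to 94 mm and grips with 3 to 60 N. Pads are 16 mm wide; open, the fingers measure 119 mm over their backs; the gripper's body (75 mm by 177 mm) begins 78 mm behind the grasp point.
Start: joints at [1.187, 0.207, 1.542, -0, 1.393, -0.15], TCP at [133.223, 559.356, 205.447] pointing down, gripper open.
Joint ranges: [-2.73, 2.73], [-0.86, 2.22], [0.23, 2.46], [-1.11, 4.25], [0.08, 2.63], [-2.82, 2.82]. Speed limits (rad/s): [2.79, 2.79, 3.14, 3.14, 3.14, 3.14].

INTERFACE

Orientations are given as a 3x3 rotation matrix whose columns are the frame's x, y, z axes.
In Python, from station import status, optics, finish_job, finder, r gives the robot as it stands. The module is installed in compiled form; this text tells all that it offers.
- The arm moves only by the tool drive_tool, never from a script. Its argument "plan" is a list of rows, each a list of 6 numbers: the shift along the tool's x, y, z in m, then the turn, a rotation vector about the tool's x, y, z in degrees. A call has 1 to 12 rows; each row shifts and turns the commanded pose from where the row before left it, along the tool's axes as they then stand; what a row does not reach is not made up. A row lasts 1/10 s, in which the tool goes at most 50 mm and 8.59 degrees, less where a joint would pass 70% of its speed; a pose out of reach is approached as far as the arm can. A call is refused whole if a number of a shift passes 0.05 or a number of a turn 8.59, either way. A call with a gripper value outside its range is refused whole. "jaw" is the gripper command: -1 is fully open, 1 is shut, values between are in proportion, set as the call begins (left out, the last holds). The fingers move at their own pace and stop on an object; "newtons" is the grip in N (left out, the last holds). Time passes only in rows, so rows that do not move let the fingers close. It gives the time, the measured TCP pose, the force, the opening and the grip force at its end, in the units of the state.
- status.read_state(): the state, without advancing time (a new reading comes with each control period).
- optics.capture(name): name is "scene" or "top" or "wrist"; returns the picture (400x640x3 uint8, red, green, blue); there is no depth.
- optics.camera_info(name): a dict with "K" (3x3 intrinsics, pixels), "xyz" and "rotation" of the camera in the world; the wrist camera has in their place "mount" (4x4, takes a point from camera to tool coordinates, whose origin is the TCP and whose axes are the flange's). Camera axes: x right, y up, looking along -z (the intrinsics and any distortion apply to the point x, -y, -z); pixel columns grow to the right and rows downward; lengths in mm; the calibration is good to about 2 mm. A picture is of the moment at which its call begins: read the wrist's pose just before it. camera_info takes no time and is no camera call.
- finish_job(): hands the job in; it is judged then, once.
Trained networks look in the newest picture that a camera, given by its name, has taken for a name from the list of things; names that differ only in an ending like _2 or _b are one class to them, and where a whole thing is asked for, a point or a joint stands for the part that bears it (a point fixed in the world has none). Each returns a list of dicts, best first, with "conf" (0 to 1); they miss things now and then, are a little off and sometimes report something else, mostly with a low value. They report only what shows in the picture. A call takes as long as a camera call.
- finder.outline_of(query, camera): "mask" (400x640 bool, what is visible of it) and "uv" ([column, row] in pixels, amid what is visible of it).
- finder.spot_point(query, camera): "uv" ([column, row] in pixels: a listed point, or the origin of a listed thing).
The state is a dict: "time": time; "q": joint angles; "joint_vel": joint speeds; "joint_efforts": joint torques, N m; "tool_pos": TCP position; "orientation": TCP orientation; "contact_force": force on the tool from outside, world axes, zero at the start; "moment": the same for the moment, N m; "finger_gap": finger opening in mm; "grasp_force": force on a finger pad.
Only numpy, scipy, OpenCV 4.12 (cv2) and the standard library are available. Lean on these libraries where they do the work, as an engineer would, in place of code of your own. Each camera call takes 0.05 s, during which the arm holds its last target. There are 200 camera calls.

## Working session

There is one attempt and no reset: what is moved stays moved. The work goes in short steps, Python scripts to look and compute and a tool call to move; the robot and the scene stay as the last step left them, time stands still between calls to the robot, and variables do not carry over. Pictures are saved under pics/ and viewed, at most 14 in all, crops included, and the job is handed in when it is done.

Besides the shell and the picture viewer there is one more tool, called after ">>>" by a JSON object that holds its "api" and its "payload", one argument or row to a line. drive_tool: Moves the arm, as the interface text tells. Its arguments: {"type":"object","properties":{"plan":{"type":"array"},"jaw":{"type":"number"},"newtons":{"type":"number"}},"required":["plan"]}

```bash
mkdir -p pics; python3 - <<'E'
from station import status, optics, finder, r
import cv2,numpy as np
s=status.read_state(); print(s, r.grip_point_offset)
for n in ("scene","top","wrist"):
    im=optics.capture(n); cv2.imwrite(f"pics/{n}0.png",im[:,:,::-1]); print(n,optics.camera_info(n))
E
```

```text
{'time': 0.0, 'q': array([ 1.18653180e+00,  2.07422587e-01,  1.54291787e+00, -7.29225723e-07,
        1.39349500e+00, -1.50469480e-01]), 'joint_vel': array([-1.14950153e-03,  1.68089312e-05,  7.08069206e-04,  6.05752707e-04,
       -8.34033077e-04, -6.06192682e-04]), 'joint_efforts': array([-4.84871380e-04, -3.70895004e+01, -2.81410593e+01,  6.95807207e-02,
        3.65311035e-02, -1.77720699e-04]), 'tool_pos': array([132.90426338, 558.61435487, 204.30645929]), 'orientation': array([[-9.72794090e-01,  2.31669921e-01, -8.40108619e-04],
       [ 2.31671201e-01,  9.72791925e-01, -2.07950918e-03],
       [ 3.35491154e-04, -2.21756321e-03, -9.99997485e-01]]), 'contact_force': array([ 0.54305588, -0.11214573, -0.12647454]), 'moment': array([-0.01512754,  0.01137555, -0.00592586]), 'grasp_force': 0.0, 'finger_gap': 94.05099435515699} 18.8
scene {'K': array([[459.47344391,   0.        , 320.54271211],
       [  0.        , 459.47344391, 195.58128974],
       [  0.        ,   0.        ,   1.        ]]), 'xyz': array([-297.30073012, -478.27035453, 1091.27156368]), 'rotation': array([[ 0.40068
[... 331 characters left out ...]
808905, 1776.58495993]), 'rotation': array([[ 0.01319228,  0.99615532, -0.08660567],
       [-0.99988786,  0.01252849, -0.00820362],
       [-0.00708704,  0.08670418,  0.99620889]])}
wrist {'K': array([[349.60023466,   0.        , 317.18319464],
       [  0.        , 349.60023466, 196.47471737],
       [  0.        ,   0.        ,   1.        ]]), 'mount': array([[ 1.49341771e-03,  9.67879308e-01,  2.51410847e-01,
         7.35668856e+01],
       [ 9.99997343e-01, -1.88692897e-03,  1.32415035e-03,
        -1.66999644e+00],
       [ 1.75601214e-03,  2.51408202e-01, -9.67879555e-01,
        -1.79497947e+02],
       [ 0.00000000e+00,  0.00000000e+00,  0.00000000e+00,
         1.00000000e+00]])}
```

View pics/top0.png

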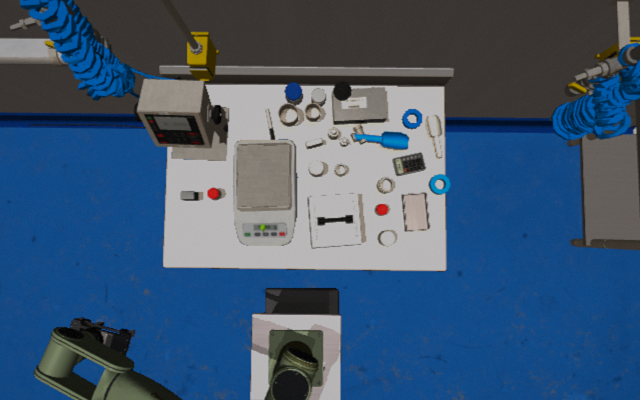

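View pics/scene0.png

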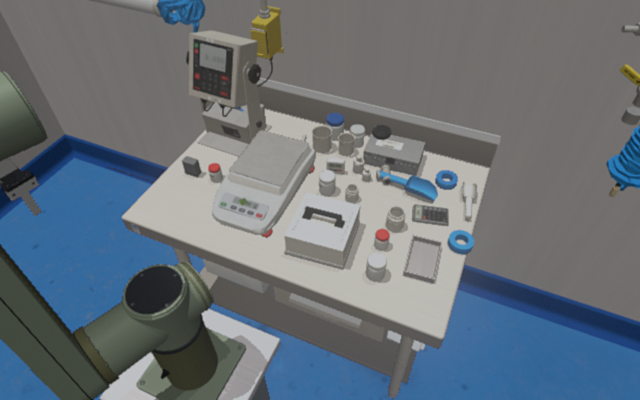

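```bash
cat > h.py <<'E'
from station import status, optics, finder, r
import cv2,numpy as np
def cam(n,st=None):
    i=optics.camera_info(n)
    if n!="wrist": return i["K"],np.array(i["xyz"]),np.array(i["rotation"])
    T=np.eye(4);T[:3,:3]=st["orientation"];T[:3,3]=st["tool_pos"];M=T@i["mount"]
    return i["K"],M[:3,3],M[:3,:3]
def ray(c,uv):
    K,p,R=c; d=np.linalg.inv(K)@[uv[0],uv[1],1]; d=R@np.array([d[0],-d[1],-d[2]]); return p,d
def onz(c,uv,z):
    p,d=ray(c,uv); return p+d*(z-p[2])/d[2]
def proj(c,X):
    K,p,R=c; q=R.T@(np.asarray(X,float)-p); q=K@[q[0],-q[1],-q[2]]; return q[:2]/q[2]
def snap(n,name=None):
    s=status.read_state(); im=optics.capture(n)
    if name: cv2.imwrite(f"pics/{name}.png",im[:,:,::-1])
    return s,im,cam(n,s)
E
python3 - <<'E'
from h import *
H=dict(carrier=0,cover=0,reject_tray=0,logger=0,large_jar_1=0,small_jar_1=0,open_jar_large=0,open_jar_small=0,calculator=0,timer=0,tape_roll=0,balance=0)
for n in ("top","scene"):
    c=cam(n)
    for k in H:
        for d in finder.spot_point(k,n)[:8]:
            if d["conf"]>.2: print(n,k,round(d["conf"],2),np.round(d["uv"],1),np.round(onz(c,d["uv"],0)[:2]))
E
```

```text
top cover 0.56 [332.9 222.1] [ 484. -132.]
top reject_tray 0.58 [413.3 211.6] [ 526. -425.]
top logger 0.44 [193.  196.7] [570. 382.]
top large_jar_1 0.74 [318.2 167.8] [683. -76.]
top large_jar_1 0.67 [388.5 237.9] [ 429. -334.]
top small_jar_1 0.52 [408.5 160.8] [ 713. -408.]
top small_jar_1 0.45 [380.6 213.8] [ 516. -306.]
top open_jar_large 0.64 [385.  189.3] [ 606. -322.]
top open_jar_small 0.53 [338.5 172.9] [ 665. -151.]
top open_jar_small 0.44 [215.6 192.4] [587. 299.]
top calculator 0.74 [406.8 162. ] [ 708. -402.]
top calculator 0.45 [382.4 186.3] [ 617. -312.]
top calculator 0.28 [340.4 173.3] [ 663. -158.]
top calculator 0.26 [313.9 142.9] [775. -59.]
top timer 0.7 [312.8 143.2] [774. -55.]
top timer 0.38 [406.4 163.3] [ 703. -400.]
top tape_roll 0.66 [438.9 184.5] [ 627. -519.]
scene cover 0.84 [321.1 236.7] [ 487. -127.]
scene reject_tray 0.67 [425.6 262.6] [ 519. -439.]
scene logger 0.79 [189.7 172.5] [565. 401.]
scene large_jar_1 0.81 [327.1 190.8] [671. -68.]
scene large_jar_1 0.61 [377.7 273.5] [ 430. -325.]
scene small_jar_1 0.7 [380.7 246.5] [ 523. -303.]
scene small_jar_1 0.53 [218.3 181.1] [568. 287.]
scene open_jar_large 0.59 [395.1 225.5] [ 617. -318.]
scene open_jar_small 0.63 [352.6 195.3] [ 685. -153.]
scene open_jar_small 0.3 [328.4 192. ] [667. -74.]
scene calculator 0.63 [351.8 196.8] [ 677. -153.]
scene calculator 0.58 [430.8 218.9] [ 686. -412.]
scene timer 0.61 [334.6 172.3] [762. -57.]
scene tape_roll 0.68 [457.4 247.9] [ 607. -512.]
```

The scene shows the covered carrier near top px (335,220), with the reject tray at (414,211). The two white-capped large jars are at (318,168) and (388,237), and the two red-capped small jars at (381,210) and (214,194). The open large jar is at (386,186), the open small jar at (341,170), and the logger at (190,196). I'll move towards the cover first, turning the tool so it lines up with world axes.

>>> {"api": "drive_tool", "payload": {
  "plan": [
    [0, 0, -0.008, 0, 0, 8.5],
    [0, 0, -0.008, 0, 0, 8.5],
    [0, 0, -0.008, 0, 0, 8.5],
    [0, 0, -0.008, 0, 0, 8.5],
    [0, 0, -0.008, 0, 0, 8.5],
    [0, 0, -0.008, 0, 0, 8.5],
    [0, 0, -0.008, 0, 0, 8.5],
    [0, 0, -0.008, 0, 0, 8.5],
    [0, 0, -0.008, 0, 0, 8.5]
  ],
  "jaw": -1,
  "newtons": 20
}}

```text
time: 2.25
tool_pos: [133.2, 559.3, 277.7]
orientation: [[0.004, 1.0, -0.0], [1.0, -0.004, -0.0], [-0.0, -0.0, -1.0]]
contact_force: [0.3, 0.0, -0.9]
finger_gap: 93.9
grasp_force: 0.0
```

>>> {"api": "drive_tool", "payload": {
  "plan": [
    [-0.035, 0.033, 0, 0, 0, 0],
    [-0.035, 0.033, 0, 0, 0, 0],
    [-0.035, 0.033, 0, 0, 0, 0],
    [-0.035, 0.033, 0, 0, 0, 0],
    [-0.035, 0.033, 0, 0, 0, 0],
    [-0.035, 0.033, 0, 0, 0, 0],
    [-0.035, 0.033, 0, 0, 0, 0],
    [-0.035, 0.033, 0, 0, 0, 0],
    [-0.035, 0.033, 0, 0, 0, 0]
  ]
}}

```text
time: 3.15
tool_pos: [431.9, 243.3, 277.8]
orientation: [[-0.002, 1.0, 0.001], [1.0, 0.002, 0.0], [0.0, 0.001, -1.0]]
contact_force: [0.2, 1.1, 0.2]
finger_gap: 94.0
grasp_force: 0.0
```

>>> {"api": "drive_tool", "payload": {
  "plan": [
    [-0.045, 0.006, 0, 0, 0, 0],
    [-0.045, 0.006, 0, 0, 0, 0],
    [-0.045, 0.006, 0, 0, 0, 0],
    [-0.045, 0.006, 0, 0, 0, 0],
    [-0.045, 0.006, 0, 0, 0, 0],
    [-0.045, 0.006, 0, 0, 0, 0],
    [-0.045, 0.006, 0, 0, 0, 0],
    [-0.045, 0.006, 0, 0, 0, 0],
    [0, 0, 0, 0, 0, 0]
  ]
}}

```text
time: 4.05
tool_pos: [479.7, -120.0, 277.4]
orientation: [[0.005, 1.0, 0.0], [1.0, -0.005, -0.002], [-0.002, 0.0, -1.0]]
contact_force: [0.6, 0.5, 0.3]
finger_gap: 94.0
grasp_force: 0.0
```

```bash
python3 - <<'E'
from h import *
s,im,c=snap("wrist","w1")
print(s["tool_pos"])
for k in ("cover","carrier"):
  for d in finder.outline_of(k,"wrist")[:1]:
    m=d["mask"].astype(np.uint8); print(k,d["conf"],d["uv"],m.sum(),cv2.minAreaRect(cv2.findNonZero(m)))
for d in finder.spot_point("cover","wrist")[:2]: print(d["conf"],onz(c,d["uv"],6))
g=im.max(2)
E
```

```text
[ 479.66851754 -119.9795226   277.35795483]
cover 0.82 [324.7, 178.6] 24881 ((325.10528564453125, 180.54193115234375), (155.0543670654297, 170.65943908691406), 85.15599822998047)
carrier 0.6 [317.2, 101.7] 380 ((317.43829345703125, 102.36114501953125), (3.2744274139404297, 145.8665008544922), 84.4850845336914)
0.7 [ 487.37866648 -133.49224999    6.        ]
```

View pics/w1.png

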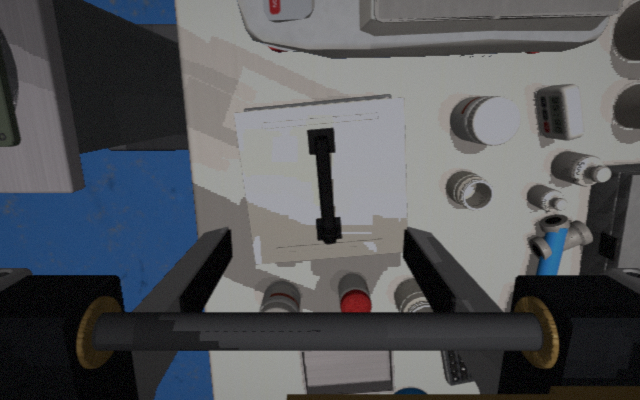

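The wrist view shows the cover with its black handle running from (320,140) to (328,230), turned by about 5°. I'll measure the handle and the top face.

```bash
python3 - <<'E'
from h import *
s=status.read_state();c=cam("wrist",s)
im=cv2.imread("pics/w1.png"); g=im.max(2)
m=np.zeros(g.shape,np.uint8); m[120:250,300:350]=(g[120:250,300:350]<60)
rc=cv2.minAreaRect(cv2.findNonZero(m)); print(rc)
b=cv2.boxPoints(rc)
P=np.array([onz(c,u,118)[:2] for u in b]); print(np.round(P,1), P.mean(0))
for a in range(2):
  e=P[(a+1)%4]-P[a]; print(np.linalg.norm(e),np.degrees(np.arctan2(e[1],e[0])))
# bar mid rows only: per-row centre
for v in (165,185,205):
  u=np.nonzero(m[v])[0]; print(v,u.min(),u.max(), onz(c,(u.mean(),v),113)[:2],onz(c,(u.min(),v),120)[:2],onz(c,(u.max()+1,v),120)[:2])
# top face outline via white region
w=((g>150)).astype(np.uint8); 
E
```

```text
((324.37646484375, 185.89410400390625), (115.04476165771484, 25.463239669799805), 85.60128784179688)
[[ 468.5  -65.2]
 [ 492.7  -63.3]
 [ 503.6 -180.2]
 [ 477.3 -182.5]] [ 485.49563261 -122.77446647]
24.276427385407068 4.5670254668144485
117.43114082609002 -84.65257505999202
165 317 329 [ 483.83599805 -100.15417468] [477.8795229 -99.0104279] [490.53085709 -98.95659182]
185 319 331 [ 486.02187926 -120.50439388] [ 479.93453485 -118.94710198] [ 492.77302448 -118.8919131 ]
205 321 332 [ 487.7618093  -141.46817052] [ 482.05128165 -139.48269601] [ 494.08016832 -139.43045041]
```

>>> {"api": "drive_tool", "payload": {
  "plan": [
    [-0.008, 0.007, 0.03, 0, 0, -5.6],
    [0, 0, 0.05, 0, 0, 0],
    [0, 0, 0.05, 0, 0, 0],
    [0, 0, 0.035, 0, 0, 0],
    [0, 0, 0.016, 0, 0, 0],
    [0, 0, 0, 0, 0, 0]
  ]
}}

```text
time: 4.85
tool_pos: [483.8, -120.0, 93.5]
orientation: [[-0.102, 0.995, -0.006], [0.995, 0.102, 0.003], [0.004, -0.006, -1.0]]
contact_force: [-0.8, -0.1, 0.1]
finger_gap: 93.7
grasp_force: 0.0
```

>>> {"api": "drive_tool", "payload": {
  "plan": [
    [0, 0, 0, 0, 0, 0],
    [0, 0, 0, 0, 0, 0],
    [0, 0, 0, 0, 0, 0],
    [0, 0, 0, 0, 0, 0],
    [0, 0, 0, 0, 0, 0],
    [0, 0, 0, 0, 0, 0],
    [0, 0, 0, 0, 0, 0]
  ],
  "jaw": 1,
  "newtons": 45
}}

```text
time: 5.55
tool_pos: [486.5, -123.1, 96.5]
orientation: [[-0.099, 0.995, 0.0], [0.995, 0.099, -0.0], [-0.0, 0.0, -1.0]]
contact_force: [0.3, -0.1, 0.3]
finger_gap: 41.2
grasp_force: 0.0
```

>>> {"api": "drive_tool", "payload": {
  "plan": [
    [0, 0, 0, 0, 0, 0],
    [0, 0, 0, 0, 0, 0],
    [0, 0, 0, 0, 0, 0],
    [0, 0, 0, 0, 0, 0],
    [0, 0, 0, 0, 0, 0],
    [0, 0, 0, 0, 0, 0]
  ]
}}

```text
time: 6.15
tool_pos: [486.6, -123.0, 96.4]
orientation: [[-0.099, 0.995, 0.0], [0.995, 0.099, 0.0], [0.0, 0.0, -1.0]]
contact_force: [0.8, -0.6, -0.9]
finger_gap: 13.4
grasp_force: 45.0
```

>>> {"api": "drive_tool", "payload": {
  "plan": [
    [0, 0, -0.015, 0, 0, 0],
    [0, 0, -0.025, 0, 0, 0],
    [0, 0, -0.035, 0, 0, 0],
    [0, 0, -0.04, 0, 0, 0],
    [0, 0, -0.035, 0, 0, 5.7],
    [0, 0, 0, 0, 0, 0]
  ]
}}

```text
time: 6.75
tool_pos: [489.6, -124.3, 251.8]
orientation: [[0.0, 1.0, 0.01], [1.0, -0.0, -0.004], [-0.004, 0.01, -1.0]]
contact_force: [0.4, -0.2, -2.3]
finger_gap: 13.7
grasp_force: 45.0
```

>>> {"api": "drive_tool", "payload": {
  "plan": [
    [0.03, -0.006, 0, 0, 0, 0],
    [0.045, -0.006, 0, 0, 0, 0],
    [0.045, -0.006, 0, 0, 0, 0],
    [0.045, -0.006, 0, 0, 0, 0],
    [0.045, -0.006, 0, 0, 0, 0],
    [0.045, -0.006, 0, 0, 0, 0],
    [0.045, -0.006, 0, 0, 0, 0],
    [0.045, -0.006, 0, 0, 0, 0],
    [0.045, -0.006, 0, 0, 0, 0],
    [0.045, -0.006, 0, 0, 0, 0],
    [0.033, -0.002, 0, 0, 0, 0],
    [0.01, 0, 0, 0, 0, 0]
  ]
}}

```text
time: 7.95
tool_pos: [422.0, 357.3, 243.1]
orientation: [[-0.006, 1.0, -0.005], [1.0, 0.006, -0.002], [-0.001, -0.005, -1.0]]
contact_force: [0.1, 0.4, -3.6]
finger_gap: 13.4
grasp_force: 45.0
```

>>> {"api": "drive_tool", "payload": {
  "plan": [
    [0, 0, 0, 0, 0, 0],
    [0, 0, 0, 0, 0, 0]
  ]
}}

```text
time: 8.15
tool_pos: [423.9, 353.6, 244.7]
orientation: [[-0.0, 1.0, -0.003], [1.0, 0.0, -0.003], [-0.003, -0.003, -1.0]]
contact_force: [0.5, -0.5, -2.8]
finger_gap: 13.6
grasp_force: 45.0
```

```bash
python3 - <<'E'
from h import *
snap("scene","s2")
s,im,c=snap("top","t2")
for k in ("logger","large_jar_1","small_jar_1","open_jar_large","open_jar_small","reject_tray","carrier","cover"):
  for d in finder.spot_point(k,"top")[:3]:
    if d["conf"]>.3: print(k,round(d["conf"],2),np.round(d["uv"],1),np.round(onz(c,d["uv"],0)[:2]))
cv2.imwrite("pics/t2c.png",cv2.resize(im[80:280,160:460,::-1],None,fx=2.66,fy=2.66,interpolation=cv2.INTER_CUBIC))
E
```

```text
logger 0.73 [192.3 196.9] [570. 384.]
logger 0.73 [439.4 184.7] [ 626. -521.]
large_jar_1 0.69 [386.8 236.4] [ 435. -328.]
large_jar_1 0.46 [315.6 169.9] [675. -67.]
small_jar_1 0.62 [380.2 210. ] [ 530. -304.]
small_jar_1 0.44 [215.  192.8] [586. 301.]
open_jar_large 0.78 [385.3 187.1] [ 614. -323.]
open_jar_small 0.63 [339.9 168.8] [ 680. -156.]
reject_tray 0.66 [416.5 212.9] [ 521. -436.]
carrier 0.64 [334.7 220.4] [ 490. -138.]
cover 0.9 [194.4 235.6] [428. 372.]
```

View pics/t2c.png

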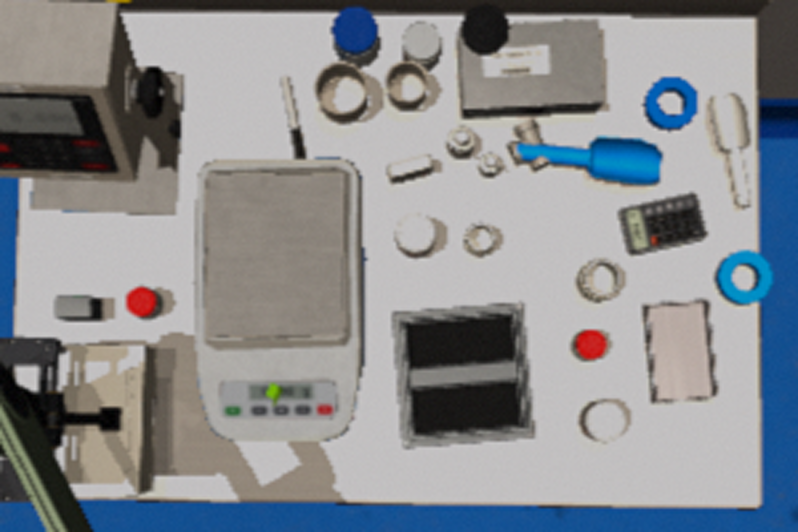

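The carrier is uncovered, with its troughs along world y, and the cover is hanging over the clear bench area. I'll lower it there.

>>> {"api": "drive_tool", "payload": {
  "plan": [
    [0, 0, 0.045, 0, 0, 0],
    [0, 0, 0.045, 0, 0, 0],
    [0, 0, 0.035, 0, 0, 0],
    [0, 0, 0.018, 0, 0, 0],
    [0, 0, 0.008, 0, 0, 0],
    [0, 0, 0.003, 0, 0, 0],
    [0, 0, 0, 0, 0, 0]
  ]
}}

```text
time: 9.35
tool_pos: [425.3, 355.5, 93.4]
orientation: [[-0.0, 1.0, 0.002], [1.0, 0.0, 0.001], [0.001, 0.002, -1.0]]
contact_force: [0.6, 0.6, -3.5]
finger_gap: 13.6
grasp_force: 45.0
```

>>> {"api": "drive_tool", "payload": {
  "plan": [
    [0, 0, 0, 0, 0, 0],
    [0, 0, 0, 0, 0, 0],
    [0, 0, 0, 0, 0, 0],
    [0, 0, 0, 0, 0, 0]
  ],
  "jaw": -0.3
}}

```text
time: 9.75
tool_pos: [425.1, 355.4, 93.5]
orientation: [[-0.0, 1.0, 0.002], [1.0, 0.0, 0.001], [0.001, 0.002, -1.0]]
contact_force: [-0.0, -0.4, 0.1]
finger_gap: 42.4
grasp_force: 0.0
```

>>> {"api": "drive_tool", "payload": {
  "plan": [
    [0, 0, -0.03, 0, 0, 0],
    [0, 0, -0.045, 0, 0, 0],
    [0, 0, -0.045, 0, 0, 0],
    [-0.005, 0.045, -0.045, 0, 0, 0],
    [-0.005, 0.045, 0, 0, 0, 0],
    [-0.005, 0.04, 0, 0, 0, 0],
    [0, 0, 0, 0, 0, 0],
    [0, 0, 0, 0, 0, 0]
  ]
}}

```text
time: 10.55
tool_pos: [544.8, 340.7, 247.0]
orientation: [[0.001, 1.0, -0.002], [1.0, -0.001, -0.0], [-0.0, -0.002, -1.0]]
contact_force: [-0.3, -0.0, -0.1]
finger_gap: 61.2
grasp_force: 0.0
```

```bash
cat >> h.py <<'E'
def top_of(mask,c,z):
    "circle of a jar top: ellipse fit -> centre at height z"
    cn=max(cv2.findContours(mask.astype(np.uint8),0,1)[0],key=cv2.contourArea)
    P=np.array([onz(c,u[0],z)[:2] for u in cn],np.float32)
    return P
def look(items,name):
    s,im,c=snap("wrist",name); print("tcp",np.round(s["tool_pos"],1))
    for k in items:
        for d in finder.spot_point(k,"wrist")[:3]:
            if d["conf"]>.3: print(k,"pt",round(d["conf"],2),np.round(d["uv"]),np.round(onz(c,d["uv"],0)[:2],1))
        for d in finder.outline_of(k,"wrist")[:3]:
            if d["conf"]>.3: print(k,"ol",round(d["conf"],2),np.round(d["uv"]),"uv@h/2",np.round(onz(c,d["uv"],31)[:2],1))
    return s,im,c
E
python3 - <<'E'
from h import *
look(["logger","small_jar","cover"] if 0 else ["logger","small_jar_1"],"w3")
E
```

```text
tcp [544.8 340.7 247. ]
logger pt 0.86 [339. 126.] [569.4 387.8]
logger ol 0.57 [338. 128.] uv@h/2 [566.2 386.7]
small_jar_1 pt 0.84 [346. 197.] [579.3 299.8]
small_jar_1 ol 0.64 [346. 202.] uv@h/2 [577.  301.6]
small_jar_1 ol 0.56 [339. 130.] uv@h/2 [568.1 385.3]
```

View pics/w3.png

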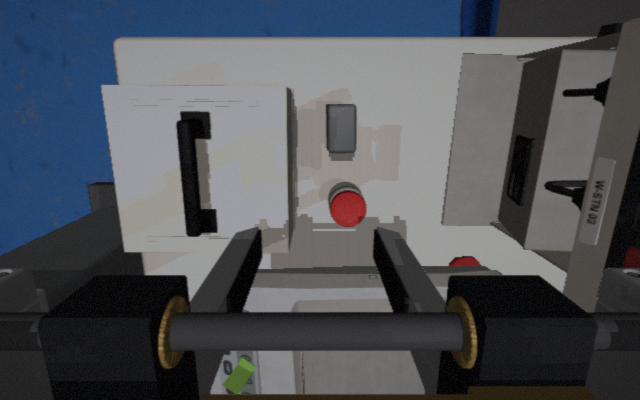

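The logger is at (340,128) with its long side along y, the red-capped small jar is at (346,200), and the cover stands well. I'll take the small jar first.

>>> {"api": "drive_tool", "payload": {
  "plan": [
    [-0.02, 0.017, 0.01, 0, 0, 0],
    [-0.02, 0.016, 0.02, 0, 0, 0],
    [0, 0, 0.045, 0, 0, 0],
    [0, 0, 0.045, 0, 0, 0],
    [0, 0, 0.045, 0, 0, 0],
    [0, 0, 0.035, 0, 0, 0],
    [0, 0, 0.018, 0, 0, 0],
    [0, 0, 0, 0, 0, 0],
    [0, 0, 0, 0, 0, 0]
  ]
}}

```text
time: 11.7
tool_pos: [577.6, 301.6, 30.4]
orientation: [[-0.001, 1.0, 0.001], [1.0, 0.001, 0.0], [0.0, 0.001, -1.0]]
contact_force: [0.7, 0.1, 0.6]
finger_gap: 61.2
grasp_force: 0.0
```

>>> {"api": "drive_tool", "payload": {
  "plan": [
    [0, 0, 0, 0, 0, 0],
    [0, 0, 0, 0, 0, 0],
    [0, 0, 0, 0, 0, 0],
    [0, 0, 0, 0, 0, 0],
    [0, 0, 0, 0, 0, 0]
  ],
  "jaw": 1,
  "newtons": 15
}}

```text
time: 12.2
tool_pos: [578.9, 301.6, 31.6]
orientation: [[-0.0, 1.0, 0.003], [1.0, 0.0, 0.001], [0.001, 0.003, -1.0]]
contact_force: [-0.2, -0.3, 5.8]
finger_gap: 41.5
grasp_force: 15.0
```

>>> {"api": "drive_tool", "payload": {
  "plan": [
    [0, 0, -0.03, 0, 0, 0],
    [0, 0, -0.045, 0, 0, 0],
    [0, 0, -0.045, 0, 0, 0],
    [0, 0, -0.045, 0, 0, 0],
    [0, 0, -0.04, 0, 0, 0]
  ]
}}

```text
time: 12.7
tool_pos: [577.7, 301.0, 237.0]
orientation: [[0.0, 1.0, 0.001], [1.0, -0.0, 0.0], [0.0, 0.001, -1.0]]
contact_force: [0.3, 1.5, -0.9]
finger_gap: 41.9
grasp_force: 15.0
```

>>> {"api": "drive_tool", "payload": {
  "plan": [
    [-0.03, -0.006, -0.01, 0, 0, 0],
    [-0.045, -0.006, 0, 0, 0, 0],
    [-0.045, -0.006, 0, 0, 0, 0],
    [-0.045, -0.006, 0, 0, 0, 0],
    [-0.045, -0.006, 0, 0, 0, 0],
    [-0.045, -0.006, 0, 0, 0, 0],
    [-0.045, -0.006, 0, 0, 0, 0],
    [-0.045, -0.006, 0, 0, 0, 0],
    [-0.045, -0.006, 0, 0, 0, 0],
    [-0.04, -0.006, 0, 0, 0, 0],
    [-0.02, 0, 0, 0, 0, -5.5],
    [0, 0, 0, 0, 0, 0]
  ]
}}

```text
time: 13.9
tool_pos: [517.1, -151.6, 244.4]
orientation: [[-0.092, 0.996, -0.001], [0.996, 0.092, -0.001], [-0.0, -0.001, -1.0]]
contact_force: [0.8, -0.7, -1.0]
finger_gap: 41.9
grasp_force: 15.0
```

```bash
python3 - <<'E'
from h import *
look(["carrier"],"w4")
d=finder.outline_of("carrier","wrist")[0]; s=status.read_state();c=cam("wrist",s)
m=d["mask"].astype(np.uint8); print(m.sum(),cv2.minAreaRect(cv2.findNonZero(m)))
E
```

```text
tcp [ 517.1 -151.6  244.4]
carrier pt 0.74 [295. 150.] [ 486.7 -135.2]
carrier ol 0.76 [288. 136.] uv@h/2 [ 480.2 -116.9]
21958 ((293.0, 144.5), (151.0, 162.0), 90.0)
```

View pics/w4.png

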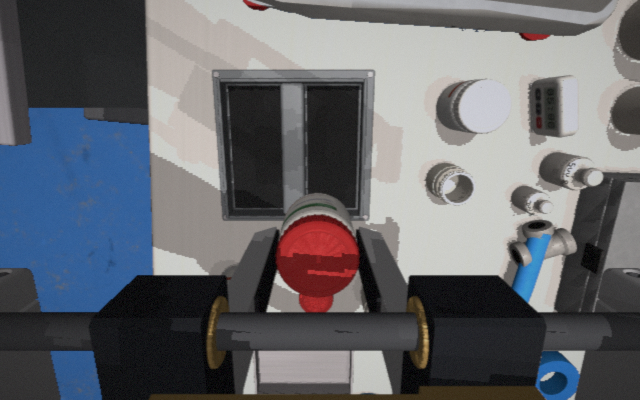

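```bash
python3 - <<'E'
from h import *
s=status.read_state();c=cam("wrist",s)
for u in [(213,69.5),(376.5,69.5),(222,220.5),(370,220.5)]: print(u,np.round(onz(c,u,6)[:2],1))
im=cv2.imread("pics/w4.png")
v=np.concatenate([np.full((640-640,),0)]) if 0 else None
o=im.copy()
def draw(cx,cy,a):
  a=np.radians(a);R=np.array([[np.cos(a),-np.sin(a)],[np.sin(a),np.cos(a)]])
  for hx,hy,z,ox,col in [(92.5,90,6,0,(0,255,0)),(81,78.5,32,0,(0,0,255)),(32,74.5,6,45,(255,255,0)),(32,74.5,6,-45,(255,255,0))]:
    P=[proj(c,[*(R@[x+ox,y]+[cx,cy]),z]) for x,y in [(-hx,-hy),(hx,-hy),(hx,hy),(-hx,hy)]]
    cv2.polylines(o,[np.int32(np.array(P)*8)],True,col,1,cv2.LINE_AA,3)
draw(486.5,-128,5.4)
cv2.imwrite("pics/o4.png",cv2.resize(o[50:250,190:400],None,fx=2.8,fy=2.8,interpolation=cv2.INTER_NEAREST))
E
```

```text
(213, 69.5) [388.4 -49.4]
(376.5, 69.5) [572.1 -31.4]
(222, 220.5) [ 403.7 -228.2]
(370, 220.5) [ 589.1 -209.9]
```

View pics/o4.png

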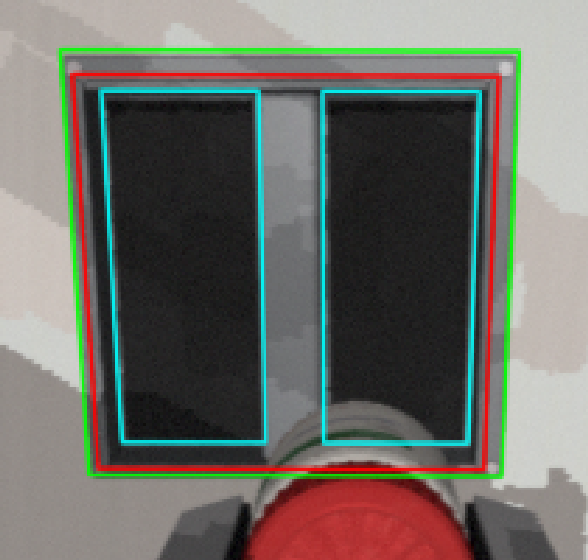

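The overlay fits within about 1 px, giving a carrier centre near (487.5,-129) and a yaw of 5.4°. I'll place the jar in the far trough at the −y end.

>>> {"api": "drive_tool", "payload": {
  "plan": [
    [-0.012, 0.009, 0, 0, 0, 0],
    [-0.0105, 0.009, 0.02, 0, 0, 0],
    [0, 0, 0.045, 0, 0, 0],
    [0, 0, 0.045, 0, 0, 0],
    [0, 0, 0.045, 0, 0, 0],
    [0, 0, 0.028, 0, 0, 0],
    [0, 0, 0.014, 0, 0, 0],
    [0, 0, 0.007, 0, 0, 0],
    [0, 0, 0.003, 0, 0, 0],
    [0, 0, 0, 0, 0, 0]
  ]
}}

```text
time: 15.1
tool_pos: [539.1, -169.9, 39.1]
orientation: [[-0.096, 0.995, 0.002], [0.995, 0.096, -0.001], [-0.001, 0.002, -1.0]]
contact_force: [-1.2, -0.1, -1.0]
finger_gap: 41.5
grasp_force: 15.0
```

>>> {"api": "drive_tool", "payload": {
  "plan": [
    [0, 0, 0.002, 0, 0, 0],
    [0, 0, 0, 0, 0, 0]
  ]
}}

```text
time: 15.3
tool_pos: [539.6, -170.5, 37.6]
orientation: [[-0.096, 0.995, 0.004], [0.995, 0.096, -0.002], [-0.002, 0.004, -1.0]]
contact_force: [1.4, 0.6, 2.8]
finger_gap: 41.5
grasp_force: 15.0
```

>>> {"api": "drive_tool", "payload": {
  "plan": [
    [0, 0, 0, 0, 0, 0],
    [0, 0, 0, 0, 0, 0],
    [0, 0, 0, 0, 0, 0],
    [0, 0, -0.02, 0, 0, 0],
    [0, 0, -0.045, 0, 0, 0],
    [0, 0, -0.045, 0, 0, 0],
    [0, 0, -0.045, 0, 0, 0],
    [0, 0, 0, 0, 0, 0]
  ],
  "jaw": -0.3
}}

```text
time: 16.1
tool_pos: [542.4, -171.8, 198.9]
orientation: [[-0.096, 0.995, 0.014], [0.995, 0.096, -0.007], [-0.008, 0.013, -1.0]]
contact_force: [0.6, -0.2, 0.3]
finger_gap: 61.1
grasp_force: 0.0
```

>>> {"api": "drive_tool", "payload": {
  "plan": [
    [-0.048, -0.014, -0.015, 0, 0, 0],
    [-0.048, -0.014, -0.015, 0, 0, 0],
    [0, 0, 0, 0, 0, 0],
    [0, 0, 0, 0, 0, 0]
  ]
}}

```text
time: 16.5
tool_pos: [519.4, -264.3, 218.8]
orientation: [[-0.093, 0.996, -0.0], [0.996, 0.093, 0.001], [0.001, -0.0, -1.0]]
contact_force: [-0.5, -0.5, 0.7]
finger_gap: 61.1
grasp_force: 0.0
```

```bash
python3 - <<'E'
from h import *
s,im,c=look(["small_jar_1","large_jar_1","open_jar_large","reject_tray"],"w5")
for u in [(320,200)]: pass
E
```

```text
tcp [ 519.4 -264.3  218.8]
small_jar_1 pt 0.91 [324. 198.] [ 529.6 -297.4]
small_jar_1 pt 0.59 [346.  86.] [ 541.  -169.9]
small_jar_1 ol 0.94 [350.  85.] uv@h/2 [ 542.3 -170.2]
small_jar_1 ol 0.59 [321. 208.] uv@h/2 [ 526.1 -301.8]
large_jar_1 pt 0.79 [236. 208.] [ 426.8 -320.5]
large_jar_1 ol 0.87 [224. 218.] uv@h/2 [ 420.8 -322.3]
large_jar_1 ol 0.67 [490.   7.] uv@h/2 [666.6 -88. ]
open_jar_large pt 0.68 [397. 219.] [ 619.3 -315.5]
open_jar_large pt 0.65 [378. 362.] [ 624.4 -517.8]
open_jar_large ol 0.63 [409. 222.] uv@h/2 [ 624.4 -307.9]
open_jar_large ol 0.6 [308. 287.] uv@h/2 [ 520.5 -398.1]
reject_tray pt 0.57 [310. 297.] [ 524.3 -429.7]
reject_tray ol 0.79 [310. 288.] uv@h/2 [ 522.2 -399.5]
```

View pics/w5.png

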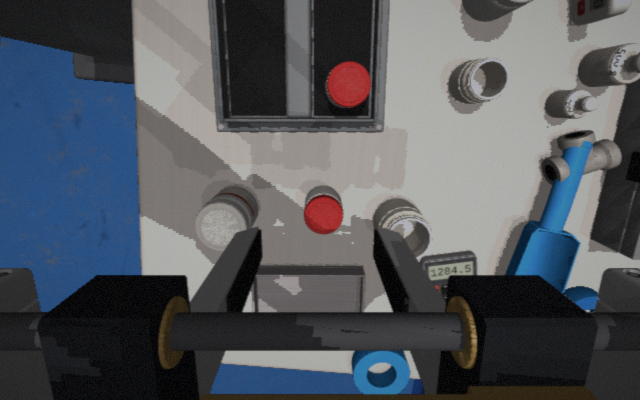

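The placed jar stands at (350,85). The next small jar's cap is at (324,213), the capped large jar's cap at (224,223), and the open large jar's mouth at about (405,232).

```bash
python3 - <<'E'
from h import *
s=status.read_state();c=cam("wrist",s)
for u,z in [((324,213.5),56),((224,224),70),((406,233),66)]: print(u,np.round(onz(c,u,z)[:2],1))
im=cv2.imread("pics/w5.png").astype(int)
m=((im[:,:,2]>120)&(im[:,:,1]<80)).astype(np.uint8); m[:170]=0
n,l,st,ce=cv2.connectedComponentsWithStats(m); i=1+st[1:,4].argmax(); print(st[i],onz(c,st[i][:2]+st[i][2:4]/2,54)[:2])
E
```

```text
(324, 213.5) [ 529.2 -298.3]
(224, 224) [ 430.8 -314.7]
(406, 233) [ 613.3 -307.6]
[ 305  197   38   36 1042] [ 529.46684304 -300.58385422]
```

>>> {"api": "drive_tool", "payload": {
  "plan": [
    [-0.035, 0.006, 0.01, 0, 0, 0],
    [0, 0, 0.03, 0, 0, 0],
    [0, 0, 0.045, 0, 0, 0],
    [0, 0, 0.045, 0, 0, 0],
    [0, 0, 0.035, 0, 0, 0],
    [0, 0, 0.02, 0, 0, 0],
    [0, 0, 0.004, 0, 0, 0],
    [0, 0, 0, 0, 0, 0]
  ]
}}

```text
time: 17.75
tool_pos: [529.1, -297.6, 30.0]
orientation: [[-0.096, 0.995, -0.001], [0.995, 0.096, 0.001], [0.001, -0.001, -1.0]]
contact_force: [-0.5, -0.6, 0.2]
finger_gap: 61.2
grasp_force: 0.0
```

>>> {"api": "drive_tool", "payload": {
  "plan": [
    [0, 0, 0, 0, 0, 0],
    [0, 0, 0, 0, 0, 0],
    [0, 0, 0, 0, 0, 0],
    [0, 0, 0, 0, 0, 0],
    [0, 0, 0, 0, 0, 0]
  ],
  "jaw": 1
}}

```text
time: 18.25
tool_pos: [530.2, -298.8, 32.2]
orientation: [[-0.096, 0.995, 0.002], [0.995, 0.096, -0.002], [-0.002, 0.002, -1.0]]
contact_force: [-0.4, -0.5, 6.3]
finger_gap: 41.9
grasp_force: 15.0
```

>>> {"api": "drive_tool", "payload": {
  "plan": [
    [0, 0, -0.03, 0, 0, 0],
    [0, 0, -0.045, 0, 0, 0],
    [0, 0, -0.04, 0, 0, 0],
    [0.045, 0.005, 0, 0, 0, 0],
    [0.045, 0.005, 0, 0, 0, 0],
    [0.045, 0.005, 0, 0, 0, 0],
    [0.04, 0.004, 0, 0, 0, 0],
    [0, 0, 0, 0, 0, 0],
    [0, 0, 0, 0, 0, 0]
  ]
}}

```text
time: 19.15
tool_pos: [531.2, -121.2, 145.4]
orientation: [[-0.098, 0.995, -0.0], [0.995, 0.098, -0.001], [-0.001, -0.0, -1.0]]
contact_force: [0.4, -0.6, -0.4]
finger_gap: 41.5
grasp_force: 15.0
```

>>> {"api": "drive_tool", "payload": {
  "plan": [
    [0, 0, 0, 0, 0, 0]
  ]
}}

```text
time: 19.25
tool_pos: [531.5, -122.9, 145.5]
orientation: [[-0.095, 0.995, 0.0], [0.995, 0.095, -0.001], [-0.001, 0.0, -1.0]]
contact_force: [0.2, 0.0, -0.9]
finger_gap: 41.8
grasp_force: 15.0
```

>>> {"api": "drive_tool", "payload": {
  "plan": [
    [0.0015, 0, 0.035, 0, 0, 0],
    [0, 0, 0.04, 0, 0, 0],
    [0, 0, 0.02, 0, 0, 0],
    [0, 0, 0.008, 0, 0, 0],
    [0, 0, 0.004, 0, 0, 0],
    [0, 0, 0.001, 0, 0, 0],
    [0, 0, 0, 0, 0, 0]
  ]
}}

```text
time: 19.95
tool_pos: [532.7, -121.6, 38.7]
orientation: [[-0.095, 0.995, 0.003], [0.995, 0.095, -0.001], [-0.002, 0.003, -1.0]]
contact_force: [0.6, -0.8, -0.8]
finger_gap: 41.5
grasp_force: 15.0
```

>>> {"api": "drive_tool", "payload": {
  "plan": [
    [0, 0, 0, 0, 0, 0],
    [0, 0, 0, 0, 0, 0],
    [0, 0, 0, 0, 0, 0],
    [0, 0, -0.02, 0, 0, 0],
    [0, 0, -0.045, 0, 0, 0],
    [0, 0, -0.045, 0, 0, 0],
    [0, 0, 0, 0, 0, 0]
  ],
  "jaw": -0.3
}}

```text
time: 20.65
tool_pos: [536.7, -122.4, 155.3]
orientation: [[-0.096, 0.995, 0.014], [0.995, 0.096, -0.006], [-0.007, 0.014, -1.0]]
contact_force: [1.3, 0.3, 0.5]
finger_gap: 60.5
grasp_force: 0.0
```

>>> {"api": "drive_tool", "payload": {
  "plan": [
    [-0.036, -0.028, -0.012, 0, 0, 0],
    [-0.037, -0.028, -0.012, 0, 0, 0],
    [-0.037, -0.028, -0.012, 0, 0, 0],
    [-0.037, -0.028, -0.012, 0, 0, 0],
    [0, 0, 0, 0, 0, 0],
    [0, 0, 0, 0, 0, 0],
    [0, 0, 0, 0, 0, 0]
  ],
  "jaw": -0.6
}}

```text
time: 21.35
tool_pos: [433.9, -276.3, 194.6]
orientation: [[-0.097, 0.995, -0.001], [0.995, 0.097, 0.002], [0.002, -0.001, -1.0]]
contact_force: [-1.2, 0.3, -0.5]
finger_gap: 75.3
grasp_force: 0.0
```

```bash
python3 - <<'E'
from h import *
s,im,c=look(["large_jar_1","small_jar_1"],"w6")
d=[x for x in finder.outline_of("large_jar_1","wrist") if x["uv"][1]>130][0]; m=d["mask"].astype(np.uint8)
x,y,w,h=cv2.boundingRect(m); print(x,y,w,h)
cv2.imwrite("pics/w6c.png",cv2.resize(im[y-40:y+h+40,x-40:x+w+40,::-1],None,fx=3,fy=3))
E
```

```text
tcp [ 433.9 -276.3  194.6]
large_jar_1 pt 0.97 [308. 210.] [ 425.9 -318.7]
large_jar_1 pt 0.63 [432.  81.] [ 539.4 -169.9]
large_jar_1 ol 0.75 [588.   5.] uv@h/2 [656.3 -95.7]
large_jar_1 ol 0.72 [307. 227.] uv@h/2 [ 427.3 -327.5]
small_jar_1 pt 0.9 [433.  32.] [ 532.3 -124.4]
small_jar_1 ol 0.89 [446.  78.] uv@h/2 [ 542.7 -169. ]
small_jar_1 ol 0.61 [446.  24.] uv@h/2 [ 533.5 -123.4]
278 188 57 70
```

View pics/w6c.png

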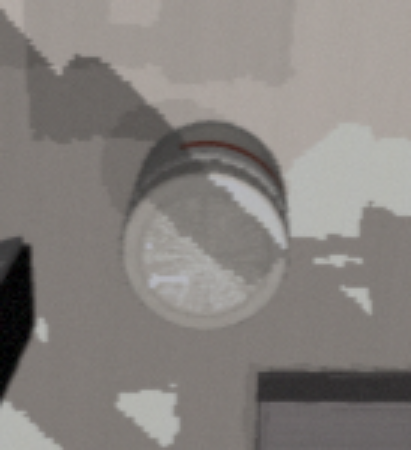

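The large jar is capped: the ribbed cap's centre is at about (306,231).

```bash
python3 - <<'E'
from h import *
s=status.read_state();c=cam("wrist",s); print(s["tool_pos"])
print(onz(c,(306.3,231),70), onz(c,(306.3,258),70), onz(c,(278.6,231),70),onz(c,(334,231),70), onz(c,(309,188),0))
E
```

```text
[ 434.24461847 -276.5121717   195.05868467]
[ 426.96533082 -318.50945917   70.        ] [ 429.43704142 -345.43262215   70.        ] [ 401.4852914  -321.06161987   70.        ] [ 452.44052623 -315.95778366   70.        ] [ 425.5191065  -294.18449563    0.        ]
```

>>> {"api": "drive_tool", "payload": {
  "plan": [
    [-0.0415, -0.011, 0, 0, 0, 0],
    [0, 0, 0.04, 0, 0, 0],
    [0, 0, 0.045, 0, 0, 0],
    [0, 0, 0.045, 0, 0, 0],
    [0, 0, 0.025, 0, 0, 0],
    [0, 0, 0.006, 0, 0, 0],
    [0, 0, 0, 0, 0, 0]
  ]
}}

```text
time: 22.35
tool_pos: [426.7, -319.1, 33.7]
orientation: [[-0.096, 0.995, -0.001], [0.995, 0.096, 0.001], [0.002, -0.001, -1.0]]
contact_force: [-0.7, 0.3, -0.1]
finger_gap: 75.2
grasp_force: 0.0
```

>>> {"api": "drive_tool", "payload": {
  "plan": [
    [0, 0, 0, 0, 0, 0],
    [0, 0, 0, 0, 0, 0],
    [0, 0, 0, 0, 0, 0],
    [0, 0, 0, 0, 0, 0],
    [0, 0, 0, 0, 0, 0]
  ],
  "jaw": 1,
  "newtons": 18
}}

```text
time: 22.85
tool_pos: [428.0, -320.9, 36.2]
orientation: [[-0.096, 0.995, 0.002], [0.995, 0.096, -0.002], [-0.003, 0.002, -1.0]]
contact_force: [0.1, 0.4, 6.3]
finger_gap: 53.6
grasp_force: 18.0
```

>>> {"api": "drive_tool", "payload": {
  "plan": [
    [0, 0, -0.03, 0, 0, 0],
    [0, 0, -0.045, 0, 0, 0],
    [0, 0, -0.035, 0, 0, 0],
    [0.04, 0.008, 0, 0, 0, 0],
    [0.04, 0.008, 0, 0, 0, 0],
    [0.04, 0.008, 0, 0, 0, 0],
    [0.026, 0.009, 0, 0, 0, 0],
    [0, 0, 0, 0, 0, 0],
    [0, 0, 0, 0, 0, 0],
    [0, 0, 0, 0, 0, 0]
  ]
}}

```text
time: 23.85
tool_pos: [445.7, -172.2, 144.5]
orientation: [[-0.095, 0.995, 0.0], [0.995, 0.095, -0.001], [-0.001, -0.0, -1.0]]
contact_force: [0.2, 0.6, -1.5]
finger_gap: 53.9
grasp_force: 18.0
```

Down 104 mm, then release to about a 66 mm gap (the neighbouring jars are clear).

>>> {"api": "drive_tool", "payload": {
  "plan": [
    [0.001, 0, 0.035, 0, 0, 0],
    [0, 0, 0.04, 0, 0, 0],
    [0, 0, 0.016, 0, 0, 0],
    [0, 0, 0.008, 0, 0, 0],
    [0, 0, 0.004, 0, 0, 0],
    [0, 0, 0, 0, 0, 0],
    [0, 0, 0.001, 0, 0, 0],
    [0, 0, 0, 0, 0, 0]
  ]
}}

```text
time: 24.65
tool_pos: [446.9, -171.9, 42.1]
orientation: [[-0.095, 0.995, 0.002], [0.995, 0.095, -0.002], [-0.002, 0.002, -1.0]]
contact_force: [-1.4, -0.4, 4.1]
finger_gap: 53.4
grasp_force: 18.0
```

>>> {"api": "drive_tool", "payload": {
  "plan": [
    [0, 0, 0, 0, 0, 0],
    [0, 0, 0, 0, 0, 0],
    [0, 0, 0, 0, 0, 0],
    [0, 0, -0.02, 0, 0, 0],
    [0, 0, -0.045, 0, 0, 0],
    [0, 0, -0.045, 0, 0, 0],
    [0, 0, -0.02, 0, 0, 0],
    [0, 0, 0, 0, 0, 0]
  ],
  "jaw": -0.5
}}

```text
time: 25.45
tool_pos: [448.3, -171.9, 174.3]
orientation: [[-0.096, 0.995, 0.007], [0.995, 0.096, -0.004], [-0.005, 0.007, -1.0]]
contact_force: [0.6, 1.2, -0.4]
finger_gap: 70.4
grasp_force: 0.0
```

>>> {"api": "drive_tool", "payload": {
  "plan": [
    [0.018, 0.039, -0.006, 0, 0, 0],
    [0.018, 0.039, -0.006, 0, 0, 0],
    [0.018, 0.039, -0.006, 0, 0, 0],
    [0.018, 0.039, -0.006, 0, 0, 0],
    [0.018, 0.039, -0.006, 0, 0, 0],
    [0.018, 0.039, -0.006, 0, 0, 0],
    [0, 0, 0, 0, 0, 0],
    [0, 0, 0, 0, 0, 0],
    [0, 0, 0, 0, 0, 0]
  ],
  "jaw": -0.65
}}

```text
time: 26.35
tool_pos: [666.5, -40.8, 204.3]
orientation: [[-0.095, 0.995, -0.004], [0.995, 0.095, 0.0], [0.001, -0.004, -1.0]]
contact_force: [-0.4, -0.4, 1.5]
finger_gap: 77.7
grasp_force: 0.0
```

```bash
python3 - <<'E'
from h import *
s,im,c=look(["large_jar_1","open_jar_small"],"w7")
E
```

```text
tcp [666.5 -40.8 204.3]
large_jar_1 pt 0.91 [123. 266.] [ 443.9 -177.9]
large_jar_1 pt 0.76 [321. 196.] [670.9 -68.5]
large_jar_1 ol 0.79 [108. 263.] uv@h/2 [ 444.3 -159.4]
open_jar_small pt 0.58 [314. 266.] [ 671.8 -155.2]
open_jar_small ol 0.64 [313. 277.] uv@h/2 [ 670.9 -153.4]
```

View pics/w7.png

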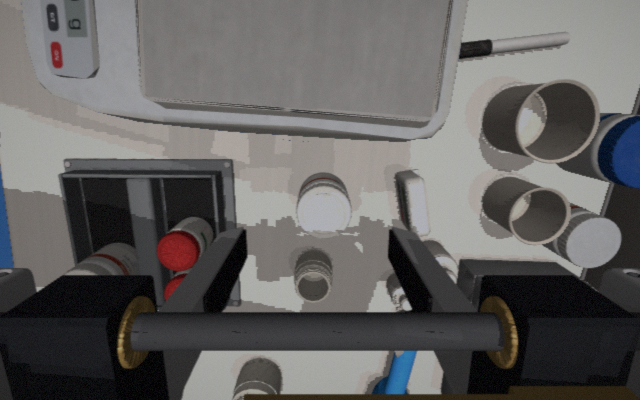

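Large jar 2's white cap is at about (324,211), with the open small jar below it at (313,275) and the timer to the right.

```bash
python3 - <<'E'
from h import *
s=status.read_state();c=cam("wrist",s); print(s["tool_pos"])
im=cv2.imread("pics/w7.png"); g=im.min(2)
m=np.zeros(g.shape,np.uint8); m[180:240,290:358]=g[180:240,290:358]>185
n,l,st,ce=cv2.connectedComponentsWithStats(m); i=1+st[1:,4].argmax(); print(st[i],ce[i],onz(c,ce[i],70)[:2])
for u,z in [((324,211),70),((313,286),52),((400,200),56)]: print(u,onz(c,u,z)[:2])
E
```

```text
[667.51259562 -41.2022986  206.66192243]Traceback (most recent call last):
  File "<stdin>", line 5, in <module>
ValueError: attempt to get argmax of an empty sequence
```

```bash
python3 - <<'E'
from h import *
s=status.read_state();c=cam("wrist",s)
g=cv2.imread("pics/w7.png").min(2); print(g[211,320:328],g[211,285:300],g[211,346:358],g[230:242,324])
for u,z in [((324,211),70),((313,286),52),((400,200),56)]: print(u,onz(c,u,z)[:2])
E
```

```text
[175 174 175 173 174 173 173 174] [171 167 171 167 168 171 168 169 171 168 158 145 158 175 173] [175 175 173 170 156 137 155 168 168 168 169 171] [171 146 141 132 133 138 138 132 115 115 114 112]
(324, 211) [675.08292582 -65.97989736]
(313, 286) [ 672.76934519 -155.13980355]
(400, 200) [748.66066368 -51.86130044]
```

>>> {"api": "drive_tool", "payload": {
  "plan": [
    [-0.026, 0.003, 0, 0, 0, 0],
    [0, 0, 0.04, 0, 0, 0],
    [0, 0, 0.045, 0, 0, 0],
    [0, 0, 0.045, 0, 0, 0],
    [0, 0, 0.03, 0, 0, 0],
    [0, 0, 0.012, 0, 0, 0],
    [0, 0, 0.002, 0, 0, 0],
    [0, 0, 0, 0, 0, 0]
  ]
}}

```text
time: 27.4
tool_pos: [674.9, -66.5, 34.1]
orientation: [[-0.096, 0.995, 0.003], [0.995, 0.096, -0.001], [-0.001, 0.003, -1.0]]
contact_force: [-0.1, -0.6, -0.7]
finger_gap: 77.0
grasp_force: 0.0
```

>>> {"api": "drive_tool", "payload": {
  "plan": [
    [0, 0, 0, 0, 0, 0],
    [0, 0, 0, 0, 0, 0],
    [0, 0, 0, 0, 0, 0],
    [0, 0, 0, 0, 0, 0],
    [0, 0, 0, 0, 0, 0]
  ],
  "jaw": 1,
  "newtons": 18
}}

```text
time: 27.9
tool_pos: [674.6, -66.2, 33.8]
orientation: [[-0.096, 0.995, 0.002], [0.995, 0.096, -0.0], [-0.001, 0.002, -1.0]]
contact_force: [-0.7, 0.1, 4.3]
finger_gap: 53.7
grasp_force: 18.0
```

>>> {"api": "drive_tool", "payload": {
  "plan": [
    [0, 0, -0.03, 0, 0, 0],
    [0, 0, -0.045, 0, 0, 0],
    [0, 0, -0.035, 0, 0, 0],
    [-0.001, -0.039, 0, 0, 0, 0],
    [-0.001, -0.041, 0, 0, 0, 0],
    [-0.001, -0.041, 0, 0, 0, 0],
    [-0.001, -0.041, 0, 0, 0, 0],
    [-0.001, -0.041, 0, 0, 0, 0],
    [-0.001, -0.034, 0, 0, 0, 0],
    [0, 0, 0, 0, 0, 0],
    [0, 0, 0, 0, 0, 0],
    [0, 0, 0, 0, 0, 0]
  ]
}}

```text
time: 29.1
tool_pos: [439.6, -95.0, 142.9]
orientation: [[-0.096, 0.995, 0.002], [0.995, 0.096, -0.0], [-0.001, 0.002, -1.0]]
contact_force: [-0.1, 0.2, -0.5]
finger_gap: 53.7
grasp_force: 18.0
```

>>> {"api": "drive_tool", "payload": {
  "plan": [
    [0, 0, 0.035, 0, 0, 0],
    [0, 0, 0.04, 0, 0, 0],
    [0, 0, 0.016, 0, 0, 0],
    [0, 0, 0.007, 0, 0, 0],
    [0, 0, 0.003, 0, 0, 0],
    [0, 0, 0, 0, 0, 0],
    [0, 0, 0.001, 0, 0, 0],
    [0, 0, 0, 0, 0, 0]
  ]
}}

```text
time: 29.9
tool_pos: [439.4, -95.1, 41.4]
orientation: [[-0.096, 0.995, 0.002], [0.995, 0.096, -0.001], [-0.001, 0.002, -1.0]]
contact_force: [-0.3, 0.0, -0.6]
finger_gap: 53.5
grasp_force: 18.0
```

>>> {"api": "drive_tool", "payload": {
  "plan": [
    [0, 0, 0, 0, 0, 0],
    [0, 0, 0, 0, 0, 0],
    [0, 0, 0, 0, 0, 0],
    [0, 0, -0.02, 0, 0, 0],
    [0, 0, -0.045, 0, 0, 0],
    [0, 0, -0.045, 0, 0, 0],
    [0, 0, -0.02, 0, 0, 0],
    [0, 0, 0, 0, 0, 0]
  ],
  "jaw": -0.5
}}

```text
time: 30.7
tool_pos: [441.3, -96.0, 174.5]
orientation: [[-0.096, 0.995, 0.008], [0.995, 0.096, -0.004], [-0.004, 0.008, -1.0]]
contact_force: [0.3, -0.3, -0.6]
finger_gap: 70.6
grasp_force: 0.0
```

>>> {"api": "drive_tool", "payload": {
  "plan": [
    [-0.008, 0.038, -0.003, 0, 0, 0],
    [-0.008, 0.038, -0.003, 0, 0, 0],
    [-0.008, 0.038, -0.003, 0, 0, 0],
    [-0.008, 0.038, -0.003, 0, 0, 0],
    [-0.007, 0.038, -0.003, 0, 0, 0],
    [-0.007, 0.038, -0.003, 0, 0, 0],
    [0, 0, 0, 0, 0, 0],
    [0, 0, 0, 0, 0, 0],
    [0, 0, 0, 0, 0, 0]
  ],
  "jaw": -0.4
}}

```text
time: 31.6
tool_pos: [667.9, -118.3, 186.7]
orientation: [[-0.096, 0.995, -0.003], [0.995, 0.096, 0.001], [0.001, -0.003, -1.0]]
contact_force: [-0.3, 0.1, -0.3]
finger_gap: 65.8
grasp_force: 0.0
```

```bash
python3 - <<'E'
from h import *
s,im,c=look(["open_jar_small","open_jar_large"],"w8")
for d in finder.outline_of("open_jar_small","wrist")[:1]:
  x,y,w,h=cv2.boundingRect(d["mask"].astype(np.uint8)); print(x,y,w,h, onz(c,(x+w/2,y+h),52), onz(c,(x+w/2,y),0))
E
```

```text
tcp [ 667.9 -118.3  186.7]
open_jar_small pt 0.92 [318. 208.] [ 669.9 -155.4]
open_jar_small ol 0.96 [316. 214.] uv@h/2 [ 668.6 -153. ]
open_jar_large ol 0.87 [255. 368.] uv@h/2 [ 616.4 -341.7]
297 189 44 52 [ 673.23712879 -172.70851864   52.        ] [ 669.44702711 -133.90467721    0.        ]
```

>>> {"api": "drive_tool", "payload": {
  "plan": [
    [-0.0365, 0, 0, 0, 0, 0],
    [0, 0, 0.04, 0, 0, 0],
    [0, 0, 0.045, 0, 0, 0],
    [0, 0, 0.045, 0, 0, 0],
    [0, 0, 0.022, 0, 0, 0],
    [0, 0, 0.009, 0, 0, 0],
    [0, 0, 0.001, 0, 0, 0],
    [0, 0, 0, 0, 0, 0]
  ]
}}

```text
time: 32.7
tool_pos: [674.6, -155.4, 28.4]
orientation: [[-0.096, 0.995, 0.003], [0.995, 0.096, -0.001], [-0.001, 0.003, -1.0]]
contact_force: [0.1, 0.2, 0.2]
finger_gap: 65.5
grasp_force: 0.0
```

>>> {"api": "drive_tool", "payload": {
  "plan": [
    [0, 0, 0, 0, 0, 0],
    [0, 0, 0, 0, 0, 0],
    [0, 0, 0, 0, 0, 0],
    [0, 0, 0, 0, 0, 0],
    [0, 0, 0, 0, 0, 0]
  ],
  "jaw": 1,
  "newtons": 12
}}

```text
time: 33.2
tool_pos: [673.8, -155.2, 27.6]
orientation: [[-0.096, 0.995, 0.001], [0.995, 0.096, -0.001], [-0.001, 0.001, -1.0]]
contact_force: [0.5, 0.4, 4.6]
finger_gap: 41.4
grasp_force: 12.0
```

>>> {"api": "drive_tool", "payload": {
  "plan": [
    [0, 0, -0.03, 0, 0, 0],
    [0, 0, -0.045, 0, 0, 0],
    [0, 0, -0.045, 0, 0, 0],
    [-0.031, -0.025, -0.02, 0, 0, 0],
    [-0.031, -0.025, -0.02, 0, 0, 0],
    [-0.031, -0.025, -0.01, 0, 0, 0],
    [-0.031, -0.025, 0, 0, 0, 0],
    [-0.031, -0.025, 0, 0, 0, 0],
    [-0.031, -0.025, 0, 0, 0, 0],
    [-0.031, -0.025, 0, 0, 0, 0],
    [0, 0, 0, 0, 0, 0],
    [0, 0, 0, 0, 0, 0]
  ]
}}

```text
time: 34.4
tool_pos: [519.2, -388.2, 195.9]
orientation: [[-0.094, 0.996, -0.0], [0.996, 0.094, 0.001], [0.001, -0.0, -1.0]]
contact_force: [0.8, 0.6, -0.7]
finger_gap: 41.9
grasp_force: 12.0
```

```bash
python3 - <<'E'
from h import *
s,im,c=look(["reject_tray","open_jar_large"],"w9")
o=im[:,:,::-1].copy(); cv2.imwrite("pics/w9c.png",cv2.resize(o[130:330,180:480],None,fx=2.6,fy=2.6))
E
```

```text
tcp [ 519.2 -388.2  195.9]
reject_tray ol 0.8 [317. 188.] uv@h/2 [ 518.3 -398.2]
open_jar_large pt 0.79 [417. 111.] [ 615.7 -313.3]
open_jar_large ol 0.71 [433. 116.] uv@h/2 [ 622.8 -316.1]
open_jar_large ol 0.5 [405. 269.] uv@h/2 [ 621.4 -478.3]
```

View pics/w9c.png

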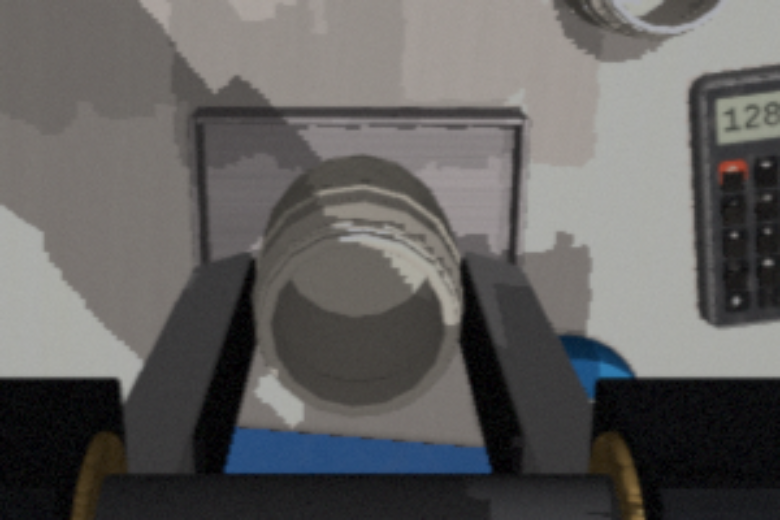

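```bash
python3 - <<'E'
from h import *
s=status.read_state();c=cam("wrist",s);print(s["tool_pos"])
a=onz(c,(253.8,171.5),24)[:2];b=onz(c,(382.7,171.5),24)[:2];e=b-a
print(a,b,np.linalg.norm(e),np.degrees(np.arctan2(e[1],e[0])))
u=e/np.linalg.norm(e); n=np.array([u[1],-u[0]]); C=(a+b)/2+43*n; print(C, "small",C-38*u,"large",C+33*u)
R=s["orientation"]
d=np.r_[C-38*u,0]-s["tool_pos"]; print("shift tool",R.T@[d[0],d[1],0])
E
```

```text
[ 520.68656043 -386.41679111  196.31279679]
[ 454.3702143  -387.11955171] [ 585.33759255 -374.00667491] 131.622193050976 5.717583648018095
[ 524.13778359 -423.34919014] small [ 486.32683197 -427.13494471] large [ 556.97361    -420.06156117]
shift tool [-3.71543617e+01 -3.81852354e+01 -1.32018868e-02]
```

>>> {"api": "drive_tool", "payload": {
  "plan": [
    [-0.02, -0.019, 0, 0, 0, 0],
    [-0.019, -0.019, 0.02, 0, 0, 0],
    [0, 0, 0.045, 0, 0, 0],
    [0, 0, 0.045, 0, 0, 0],
    [0, 0, 0.03, 0, 0, 0],
    [0, 0, 0.014, 0, 0, 0],
    [0, 0, 0.006, 0, 0, 0],
    [0, 0, 0, 0, 0, 0],
    [0, 0, 0, 0, 0, 0]
  ]
}}

```text
time: 35.55
tool_pos: [487.3, -431.5, 38.7]
orientation: [[-0.096, 0.995, 0.003], [0.995, 0.096, -0.003], [-0.003, 0.002, -1.0]]
contact_force: [0.0, -0.4, 0.5]
finger_gap: 41.8
grasp_force: 12.0
```

>>> {"api": "drive_tool", "payload": {
  "plan": [
    [0.002, 0, 0.004, 0, 0, 0],
    [0, 0, 0.003, 0, 0, 0],
    [0, 0, 0.001, 0, 0, 0],
    [0, 0, 0, 0, 0, 0]
  ]
}}

```text
time: 35.95
tool_pos: [486.3, -428.7, 30.3]
orientation: [[-0.096, 0.995, 0.001], [0.995, 0.096, -0.001], [-0.001, 0.001, -1.0]]
contact_force: [-0.6, 1.6, 5.5]
finger_gap: 41.5
grasp_force: 12.0
```

>>> {"api": "drive_tool", "payload": {
  "plan": [
    [0, 0, 0, 0, 0, 0],
    [0, 0, 0, 0, 0, 0],
    [0, 0, 0, 0, 0, 0],
    [0, 0, -0.02, 0, 0, 0],
    [0, 0, -0.045, 0, 0, 0],
    [0, 0, -0.045, 0, 0, 0],
    [0, 0, -0.045, 0, 0, 0],
    [0, 0, 0, 0, 0, 0]
  ],
  "jaw": -0.3
}}

```text
time: 36.75
tool_pos: [489.1, -432.3, 192.6]
orientation: [[-0.096, 0.995, 0.011], [0.995, 0.096, -0.012], [-0.013, 0.009, -1.0]]
contact_force: [0.7, -0.8, 1.1]
finger_gap: 61.0
grasp_force: 0.0
```

>>> {"api": "drive_tool", "payload": {
  "plan": [
    [0.033, 0.034, -0.003, 0, 0, 0],
    [0.033, 0.034, -0.003, 0, 0, 0],
    [0.034, 0.034, 0, 0, 0, 0],
    [0.034, 0.034, 0, 0, 0, 0],
    [0, 0, 0, 0, 0, 0],
    [0, 0, 0, 0, 0, 0],
    [0, 0, 0, 0, 0, 0]
  ],
  "jaw": -0.6
}}

```text
time: 37.45
tool_pos: [607.1, -282.5, 188.6]
orientation: [[-0.095, 0.995, -0.002], [0.995, 0.095, 0.0], [0.0, -0.002, -1.0]]
contact_force: [-0.1, 0.4, 0.7]
finger_gap: 75.6
grasp_force: 0.0
```

```bash
python3 - <<'E'
from h import *
s,im,c=look(["open_jar_large","open_jar_small"],"w10")
for d in finder.outline_of("open_jar_large","wrist")[:1]:
  x,y,w,h=cv2.boundingRect(d["mask"].astype(np.uint8)); print(x,y,w,h, onz(c,(x+w/2,y+h),66), onz(c,(x+w/2,y),0), onz(c,(x,y+h/2),52),onz(c,(x+w,y+h/2),52))
E
```

```text
tcp [ 607.1 -282.5  188.6]
open_jar_large pt 0.67 [324. 206.] [ 616.6 -316.7]
open_jar_large ol 0.56 [327. 216.] uv@h/2 [ 618.8 -319.1]
open_jar_small ol 0.74 [255.  51.] uv@h/2 [ 538.3 -169.8]
297 182 55 66 [ 617.93836384 -338.62575076   66.        ] [ 614.20081915 -290.43701852    0.        ] [ 589.43455558 -313.61865133   52.        ] [ 641.29916331 -308.54733578   52.        ]
```

>>> {"api": "drive_tool", "payload": {
  "plan": [
    [-0.034, 0.005, 0, 0, 0, 0],
    [0, 0, 0.04, 0, 0, 0],
    [0, 0, 0.045, 0, 0, 0],
    [0, 0, 0.045, 0, 0, 0],
    [0, 0, 0.022, 0, 0, 0],
    [0, 0, 0.009, 0, 0, 0],
    [0, 0, 0, 0, 0, 0]
  ]
}}

```text
time: 38.45
tool_pos: [615.3, -315.0, 27.0]
orientation: [[-0.095, 0.995, -0.002], [0.995, 0.095, 0.001], [0.002, -0.002, -1.0]]
contact_force: [-0.3, -0.1, -0.0]
finger_gap: 75.3
grasp_force: 0.0
```

>>> {"api": "drive_tool", "payload": {
  "plan": [
    [0, 0, 0, 0, 0, 0],
    [0, 0, 0, 0, 0, 0],
    [0, 0, 0, 0, 0, 0],
    [0, 0, 0, 0, 0, 0],
    [0, 0, 0, 0, 0, 0]
  ],
  "jaw": 1,
  "newtons": 16
}}

```text
time: 38.95
tool_pos: [617.6, -316.1, 30.7]
orientation: [[-0.096, 0.995, 0.003], [0.995, 0.096, -0.002], [-0.002, 0.003, -1.0]]
contact_force: [-0.7, 1.2, 5.7]
finger_gap: 53.4
grasp_force: 16.0
```

>>> {"api": "drive_tool", "payload": {
  "plan": [
    [0, 0, -0.03, 0, 0, 0],
    [0, 0, -0.045, 0, 0, 0],
    [0, 0, -0.03, 0, 0, 0],
    [-0.033, -0.023, 0, 0, 0, 0],
    [-0.034, -0.023, 0, 0, 0, 0],
    [-0.033, -0.023, 0, 0, 0, 0],
    [0, 0, 0, 0, 0, 0],
    [0, 0, 0, 0, 0, 0],
    [0, 0, 0, 0, 0, 0]
  ]
}}

```text
time: 39.85
tool_pos: [557.4, -420.2, 132.9]
orientation: [[-0.097, 0.995, -0.0], [0.995, 0.097, 0.001], [0.001, -0.0, -1.0]]
contact_force: [1.0, 0.2, -0.3]
finger_gap: 53.7
grasp_force: 16.0
```

```bash
python3 - <<'E'
from h import *
s,im,c=look(["open_jar_small"],"w11")
a=onz(c,(0,0),24)
cv2.imwrite("pics/w11c.png",cv2.resize(im[120:400,120:520,::-1],None,fx=2,fy=2))
E
```

```text
tcp [ 557.4 -420.2  132.9]
open_jar_small pt 0.56 [237. 187.] [ 482.6 -428.9]
open_jar_small ol 0.6 [231. 197.] uv@h/2 [ 484.8 -429.5]
```

View pics/w11c.png

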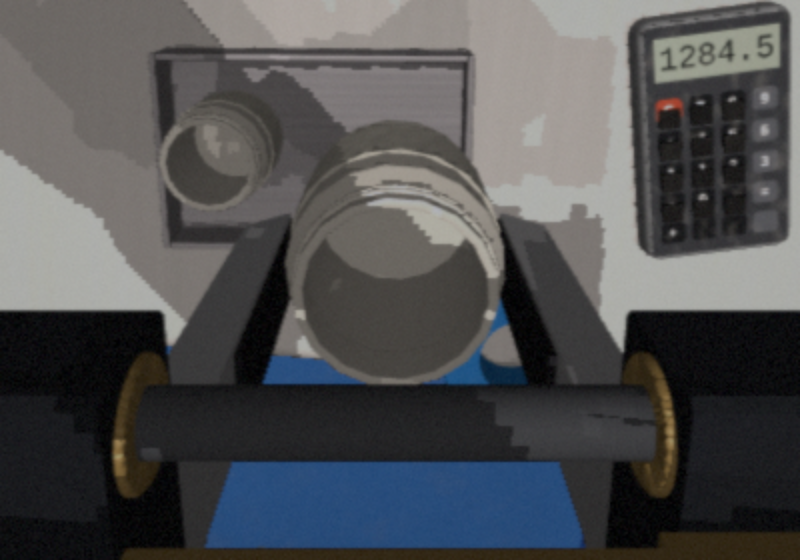

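The small reject jar stands in the tray at crop (218,155). The rim corners are at crop (150,50), (473,50) and (165,245), so I'll use them to refine the tray pose.

```bash
python3 - <<'E'
from h import *
s=status.read_state();c=cam("wrist",s)
a,b,d=[onz(c,u,24)[:2] for u in [(195,145),(356.5,145),(202.5,242.5)]]
print(a,b,d,np.linalg.norm(b-a),np.linalg.norm(d-a)); print("C",(b+d)/2, "tcp",s["tool_pos"])
E
```

```text
[ 452.72472552 -390.42223171] [ 584.85589905 -377.22004933] [ 460.31050238 -475.90116079] 132.78909833711776 85.81486658286464
C [ 522.58320071 -426.56060506] tcp [ 557.94654472 -419.8945587   133.22120175]
```

>>> {"api": "drive_tool", "payload": {
  "plan": [
    [-0.003, -0.003, 0.03, 0, 0, 0],
    [0, 0, 0.035, 0, 0, 0],
    [0, 0, 0.018, 0, 0, 0],
    [0, 0, 0.008, 0, 0, 0],
    [0, 0, 0.004, 0, 0, 0],
    [0, 0, 0, 0, 0, 0],
    [0, 0, 0, 0, 0, 0]
  ]
}}

```text
time: 40.7
tool_pos: [555.6, -425.5, 40.3]
orientation: [[-0.096, 0.995, 0.002], [0.995, 0.096, -0.002], [-0.002, 0.002, -1.0]]
contact_force: [0.6, 0.1, -1.6]
finger_gap: 53.9
grasp_force: 16.0
```

>>> {"api": "drive_tool", "payload": {
  "plan": [
    [0, 0, 0.003, 0, 0, 0],
    [0, 0, 0.002, 0, 0, 0],
    [0, 0, 0.002, 0, 0, 0],
    [0, 0, 0, 0, 0, 0]
  ]
}}

```text
time: 41.1
tool_pos: [554.9, -425.1, 33.7]
orientation: [[-0.096, 0.995, 0.001], [0.995, 0.096, -0.001], [-0.001, 0.0, -1.0]]
contact_force: [-1.2, 1.9, 6.6]
finger_gap: 53.4
grasp_force: 16.0
```

>>> {"api": "drive_tool", "payload": {
  "plan": [
    [0, 0, 0, 0, 0, 0],
    [0, 0, 0, 0, 0, 0],
    [0, 0, -0.02, 0, 0, 0],
    [0, 0, -0.045, 0, 0, 0],
    [0, 0, -0.045, 0, 0, 0],
    [0, 0, -0.045, 0, 0, 0],
    [0, 0, -0.045, 0, 0, 0],
    [0, 0, 0, 0, 0, 0]
  ],
  "jaw": -0.3
}}

```text
time: 41.9
tool_pos: [558.0, -427.9, 241.5]
orientation: [[-0.096, 0.995, 0.012], [0.995, 0.096, -0.012], [-0.013, 0.011, -1.0]]
contact_force: [0.5, -1.1, 0.9]
finger_gap: 61.0
grasp_force: 0.0
```

>>> {"api": "drive_tool", "payload": {
  "plan": [
    [0.035, 0.004, 0, 0, 0, 0],
    [0.045, 0.004, 0, 0, 0, 0],
    [0.045, 0.004, 0, 0, 0, 0],
    [0.045, 0.004, 0, 0, 0, 0],
    [0.045, 0.004, 0, 0, 0, 0],
    [0.045, 0.004, 0, 0, 0, 0],
    [0.045, 0.004, 0, 0, 0, 0],
    [0.045, 0.004, 0, 0, 0, 0],
    [0.045, 0.004, 0, 0, 0, 0],
    [0.045, 0.004, 0, 0, 0, 0]
  ],
  "jaw": -0.6
}}

```text
time: 42.9
tool_pos: [551.4, 19.0, 230.6]
orientation: [[-0.096, 0.995, -0.001], [0.995, 0.096, 0.0], [0.0, -0.001, -1.0]]
contact_force: [-0.1, 0.2, -0.7]
finger_gap: 75.3
grasp_force: 0.0
```

>>> {"api": "drive_tool", "payload": {
  "plan": [
    [0.045, 0.004, 0, 0, 0, 0],
    [0.045, 0.004, 0, 0, 0, 0],
    [0.045, 0.004, 0, 0, 0, 0],
    [0.045, 0.004, 0, 0, 0, 0],
    [0.045, 0.004, 0, 0, 0, 0],
    [0.045, 0.004, 0, 0, 0, 0],
    [0.045, 0.005, 0, 0, 0, 0],
    [0.035, 0.005, 0, 0, 0, 0]
  ]
}}

```text
time: 43.7
tool_pos: [551.4, 371.4, 230.2]
orientation: [[-0.097, 0.995, -0.001], [0.995, 0.097, -0.0], [-0.0, -0.001, -1.0]]
contact_force: [0.4, -0.7, -0.3]
finger_gap: 75.3
grasp_force: 0.0
```

>>> {"api": "drive_tool", "payload": {
  "plan": [
    [0, 0, 0, 0, 0, -8.5],
    [0, 0, 0, 0, 0, -8.5],
    [0, 0, 0, 0, 0, -8.5],
    [0, 0, 0, 0, 0, -8.5],
    [0, 0, 0, 0, 0, -8.5],
    [0, 0, 0, 0, 0, -8.5],
    [0, 0, 0, 0, 0, -8.5],
    [0, 0, 0, 0, 0, -8.5],
    [0, 0, 0, 0, 0, -8.5],
    [0, 0, 0, 0, 0, -8.5],
    [0, 0, 0, 0, 0, 0],
    [0, 0, 0, 0, 0, 0]
  ]
}}

```text
time: 44.9
tool_pos: [552.1, 368.7, 230.5]
orientation: [[-1.0, -0.006, -0.001], [-0.006, 1.0, -0.0], [0.001, -0.0, -1.0]]
contact_force: [0.7, 0.3, -0.1]
finger_gap: 74.9
grasp_force: 0.0
```

```bash
python3 - <<'E'
from h import *
s,im,c=look(["logger"],"w12")
d=finder.outline_of("logger","wrist")[0]; m=d["mask"].astype(np.uint8)
x,y,w,h=cv2.boundingRect(m); print(x,y,w,h,s["q"])
cv2.imwrite("pics/w12c.png",cv2.resize(im[y-30:y+h+30,x-30:x+w+30,::-1],None,fx=4,fy=4))
E
```

```text
tcp [552.1 368.7 230.5]
logger pt 0.89 [334. 184.] [568.  387.3]
logger ol 0.7 [336. 194.] uv@h/2 [573.3 388.1]
314 172 50 40 [ 4.58558949e-01  3.78307312e-01  1.27130445e+00  2.18612812e-05
  1.49313496e+00 -1.11790297e+00]
```

View pics/w12c.png

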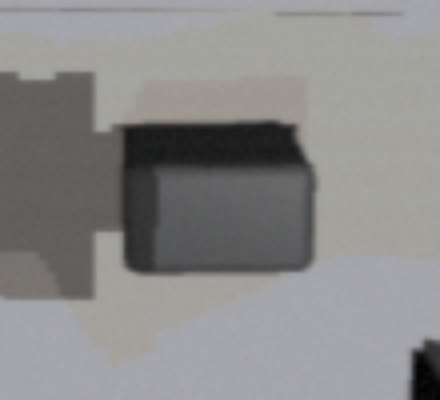

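```bash
python3 - <<'E'
from h import *
s=status.read_state();c=cam("wrist",s); print(s["tool_pos"])
for u in [(338.7,196.2),(315.3,182.7),(362,182.7),(315.3,209.7),(362,209.7)]: print(onz(c,u,61)[:2])
# orientation of the top face edge from gradient
im=cv2.imread("pics/w12.png",0)[170:215,305:372]
e=cv2.Canny(im,40,120); L=cv2.HoughLinesP(e,1,np.pi/360,14,minLineLength=18,maxLineGap=3)
print([ (l[0].tolist(), round(np.degrees(np.arctan2(l[0][3]-l[0][1],l[0][2]-l[0][0])),1)) for l in L])
E
```

```text
[552.35470284 368.80080125 231.22863001]
[568.57531314 389.226461  ]
[554.54061921 364.94311661]
[554.09209836 412.70463778]
[583.35581725 365.16360845]
[582.8910789  413.89009138]
[([30, 14, 57, 13], np.float64(-2.1)), ([13, 40, 45, 40], np.float64(0.0)), ([26, 2, 49, 2], np.float64(0.0))]
```

>>> {"api": "drive_tool", "payload": {
  "plan": [
    [-0.016, 0.02, 0, 0, 0, 0],
    [0, 0, 0.045, 0, 0, 0],
    [0, 0, 0.045, 0, 0, 0],
    [0, 0, 0.045, 0, 0, 0],
    [0, 0, 0.04, 0, 0, 0],
    [0, 0, 0.018, 0, 0, 0],
    [0, 0, 0.005, 0, 0, 0],
    [0, 0, 0, 0, 0, 0],
    [0, 0, 0, 0, 0, 0]
  ]
}}

```text
time: 46.0
tool_pos: [570.3, 390.1, 36.4]
orientation: [[-1.0, -0.009, 0.004], [-0.009, 1.0, 0.002], [-0.004, 0.002, -1.0]]
contact_force: [0.2, -0.4, 0.2]
finger_gap: 75.3
grasp_force: 0.0
```

>>> {"api": "drive_tool", "payload": {
  "plan": [
    [0, 0, 0, 0, 0, 0],
    [0, 0, 0, 0, 0, 0],
    [0, 0, 0, 0, 0, 0],
    [0, 0, 0, 0, 0, 0],
    [0, 0, 0, 0, 0, 0],
    [0, 0, 0, 0, 0, 0]
  ],
  "jaw": 1,
  "newtons": 20
}}

```text
time: 46.6
tool_pos: [568.7, 389.3, 34.3]
orientation: [[-1.0, -0.009, 0.001], [-0.009, 1.0, 0.001], [-0.001, 0.001, -1.0]]
contact_force: [-1.0, 0.5, 4.9]
finger_gap: 49.6
grasp_force: 20.0
```

>>> {"api": "drive_tool", "payload": {
  "plan": [
    [0, 0, -0.03, 0, 0, 0],
    [0, 0, -0.045, 0, 0, 0],
    [0, 0, -0.045, 0, 0, 8.5],
    [0, 0, -0.045, 0, 0, 8.5],
    [0, 0, -0.03, 0, 0, 8.5],
    [0, 0, 0, 0, 0, 8.5],
    [0, 0, 0, 0, 0, 8.5],
    [0, 0, 0, 0, 0, 8.5],
    [0, 0, 0, 0, 0, 8.5],
    [0, 0, 0, 0, 0, 8.5],
    [0, 0, 0, 0, 0, 8.5],
    [0, 0, 0, 0, 0, 8.5]
  ]
}}

```text
time: 47.8
tool_pos: [567.7, 388.6, 227.2]
orientation: [[-0.09, 0.996, -0.002], [0.996, 0.09, -0.001], [-0.001, -0.002, -1.0]]
contact_force: [-0.1, 0.5, -1.1]
finger_gap: 50.1
grasp_force: 20.0
```

>>> {"api": "drive_tool", "payload": {
  "plan": [
    [-0.035, -0.009, 0, 0, 0, 0],
    [-0.045, -0.009, 0, 0, 0, 0],
    [-0.045, -0.009, 0, 0, 0, 0],
    [-0.045, -0.009, 0, 0, 0, 0],
    [-0.045, -0.009, 0, 0, 0, 0],
    [-0.045, -0.009, 0, 0, 0, 0],
    [-0.045, -0.009, 0, 0, 0, 0],
    [-0.045, -0.009, 0, 0, 0, 0],
    [-0.045, -0.009, 0, 0, 0, 0],
    [-0.035, -0.005, 0, 0, 0, 0],
    [-0.01, 0, 0, 0, 0, 0],
    [0, 0, 0, 0, 0, 0]
  ]
}}

```text
time: 49.0
tool_pos: [524.5, -58.3, 227.8]
orientation: [[-0.093, 0.996, -0.001], [0.996, 0.093, 0.001], [0.001, -0.001, -1.0]]
contact_force: [-0.1, 1.1, -0.3]
finger_gap: 50.0
grasp_force: 20.0
```

```bash
python3 - <<'E'
from h import *
s,im,c=look(["small_jar_1","large_jar_1"],"w13")
E
```

```text
tcp [524.5 -58.3 227.8]
small_jar_1 ol 0.5 [324. 293.] uv@h/2 [ 545.1 -203. ]
small_jar_1 ol 0.45 [233. 202.] uv@h/2 [ 432.8 -100.5]
large_jar_1 pt 0.75 [248. 252.] [ 445.8 -172.6]
large_jar_1 pt 0.6 [243. 195.] [437.1 -99.8]
large_jar_1 ol 0.97 [223. 260.] uv@h/2 [ 423.7 -171.2]
large_jar_1 ol 0.57 [233. 202.] uv@h/2 [ 432.5 -100.8]
```

View pics/w13.png

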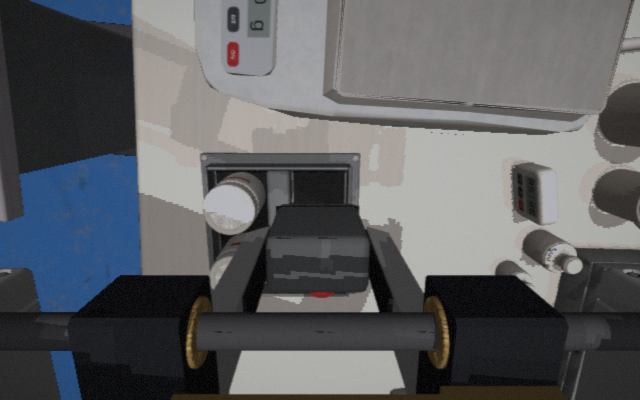

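The logger is held over the empty end of the far trough, and the jars stand well. I'll place it.

>>> {"api": "drive_tool", "payload": {
  "plan": [
    [-0.0125, 0.0015, 0, 0, 0, 0],
    [0, 0, 0.04, 0, 0, 0],
    [0, 0, 0.045, 0, 0, 0],
    [0, 0, 0.045, 0, 0, 0],
    [0, 0, 0.03, 0, 0, 0],
    [0, 0, 0.014, 0, 0, 0],
    [0, 0, 0, 0, 0, 0],
    [0, 0, 0, 0, 0, 0],
    [0, 0, 0, 0, 0, 0]
  ]
}}

```text
time: 50.15
tool_pos: [529.8, -70.2, 56.8]
orientation: [[-0.096, 0.995, 0.005], [0.995, 0.096, -0.001], [-0.002, 0.004, -1.0]]
contact_force: [-0.3, -0.0, -1.4]
finger_gap: 49.9
grasp_force: 20.0
```

>>> {"api": "drive_tool", "payload": {
  "plan": [
    [-0.001, -0.002, 0.008, 0, 0, 0],
    [0, 0, 0.005, 0, 0, 0],
    [0, 0, 0.003, 0, 0, 0],
    [0, 0, 0, 0, 0, 0],
    [0, 0, 0, 0, 0, 0]
  ]
}}

```text
time: 50.65
tool_pos: [525.7, -70.8, 40.1]
orientation: [[-0.096, 0.995, -0.0], [0.995, 0.096, -0.0], [-0.0, -0.0, -1.0]]
contact_force: [-4.1, 1.1, 10.8]
finger_gap: 49.9
grasp_force: 20.0
```

Seated: there is 10.8 N of contact on the floor. Release and rise.

>>> {"api": "drive_tool", "payload": {
  "plan": [
    [0, 0, -0.001, 0, 0, 0],
    [0, 0, 0, 0, 0, 0],
    [0, 0, 0, 0, 0, 0],
    [0, 0, -0.02, 0, 0, 0],
    [0, 0, -0.045, 0, 0, 0],
    [0, 0, -0.045, 0, 0, 0],
    [0, 0, -0.045, 0, 0, 0],
    [0, 0, -0.04, 0, 0, 0],
    [0, 0, 0, 0, 0, 0],
    [0, 0, 0, 0, 0, 0]
  ],
  "jaw": -0.4
}}

```text
time: 51.65
tool_pos: [526.2, -70.9, 235.3]
orientation: [[-0.096, 0.995, 0.002], [0.995, 0.096, -0.001], [-0.001, 0.002, -1.0]]
contact_force: [-0.5, -0.9, -0.3]
finger_gap: 65.7
grasp_force: 0.0
```

```bash
python3 - <<'E'
from h import *
s,im,c=look(["small_jar_1","large_jar_1","logger","carrier"],"w14")
s,im,c=snap("top","t14")
for k in ("logger","large_jar_1","small_jar_1","open_jar_large","open_jar_small","cover"):
  for d in finder.spot_point(k,"top")[:4]:
    if d["conf"]>.3: print(k,round(d["conf"],2),np.round(onz(c,d["uv"],0)[:2]))
E
```

```text
tcp [526.2 -70.9 235.3]
small_jar_1 pt 0.96 [321. 247.] [ 540.  -174.1]
small_jar_1 pt 0.72 [318. 211.] [ 532.3 -126. ]
small_jar_1 ol 0.89 [320. 219.] uv@h/2 [ 533.8 -126.3]
small_jar_1 ol 0.87 [320. 260.] uv@h/2 [ 539.  -177.2]
large_jar_1 pt 0.94 [245. 238.] [ 443.7 -171.3]
large_jar_1 pt 0.61 [239. 181.] [433.1 -98.2]
large_jar_1 ol 0.88 [235. 188.] uv@h/2 [434.8 -99.3]
large_jar_1 ol 0.6 [258. 239.] uv@h/2 [ 464.3 -158.3]
logger pt 0.97 [315. 170.] [523.6 -75.7]
logger ol 0.67 [316. 178.] uv@h/2 [524.6 -79. ]
carrier pt 0.66 [281. 212.] [ 485.6 -131.8]
carrier ol 0.59 [284. 203.] uv@h/2 [ 490.8 -111.1]
large_jar_1 0.69 [ 450. -184.]
large_jar_1 0.54 [ 434. -105.]
small_jar_1 0.44 [ 547. -167.]
open_jar_large 0.8 [ 552. -429.]
open_jar_small 0.71 [ 483. -435.]
open_jar_small 0.42 [ 520. -429.]
cover 0.64 [418. 335.]
```

>>> {"api": "drive_tool", "payload": {
  "plan": [
    [0, 0, 0, 0, 0, 5.5],
    [0.041, -0.0095, 0, 0, 0, 0],
    [0.041, -0.0095, 0, 0, 0, 0],
    [0.041, -0.0095, 0, 0, 0, 0],
    [0.041, -0.0095, 0, 0, 0, 0],
    [0.041, -0.0095, 0, 0, 0, 0],
    [0.041, -0.0095, 0, 0, 0, 0],
    [0.041, -0.0095, 0, 0, 0, 0],
    [0.041, -0.0095, 0, 0, 0, 0],
    [0.041, -0.0095, 0, 0, 0, 0],
    [0.04, -0.009, 0, 0, 0, 0],
    [0, 0, 0, 0, 0, 0]
  ]
}}

```text
time: 53.65
tool_pos: [429.5, 342.4, 234.5]
orientation: [[-0.006, 1.0, -0.0], [1.0, 0.006, 0.002], [0.002, -0.0, -1.0]]
contact_force: [0.1, -0.6, 0.2]
finger_gap: 65.9
grasp_force: 0.0
```

>>> {"api": "drive_tool", "payload": {
  "plan": [
    [0, 0, 0, 0, 0, 0],
    [0, 0, 0, 0, 0, 0]
  ]
}}

```text
time: 53.85
tool_pos: [431.3, 337.4, 234.3]
orientation: [[0.001, 1.0, -0.0], [1.0, -0.001, -0.001], [-0.001, -0.0, -1.0]]
contact_force: [-0.1, -0.3, 0.1]
finger_gap: 65.7
grasp_force: 0.0
```

```bash
python3 - <<'E'
from h import *
s,im,c=look(["cover"],"w15"); print(s["orientation"][:2,:2])
g=im.max(2); d=finder.outline_of("cover","wrist")[0]; m=d["mask"].astype(np.uint8)
x,y,w,h=cv2.boundingRect(m); print(x,y,w,h)
k=(g<60).astype(np.uint8); 
hm=cv2.morphologyEx(m,cv2.MORPH_CLOSE,np.ones((41,41)))
k=cv2.bitwise_and(k,hm); n,l,st,ce=cv2.connectedComponentsWithStats(k); i=1+st[1:,4].argmax(); k=(l==i).astype(np.uint8)
print(st[i]); x0,y0,w0,h0=st[i][:4]
for f in (.25,.4,.5,.6,.75):
  v=int(y0+f*h0); u=np.nonzero(k[v])[0]; print(v,u.min(),u.max(),onz(c,(u.min(),v),114)[:2],onz(c,(u.max()+1,v),114)[:2])
print(onz(c,(x0+w0/2,y0),84),onz(c,(x0+w0/2,y0+h0),84))
E
```

```text
tcp [431.3 337.4 234.3]
cover pt 0.57 [314. 163.] [426.1 342. ]
cover ol 0.96 [312. 163.] uv@h/2 [424.  346.8]
[[ 6.17492657e-04  9.99999807e-01]
 [ 9.99999594e-01 -6.17533531e-04]]
216 80 193 175
[ 297  108   30  130 2595]
140 304 318 [418.93103604 379.93919328] [431.68916368 379.95108949]
160 304 318 [418.78219715 362.82096321] [431.72672624 362.83346829]
173 304 318 [418.68309725 351.42330357] [431.75173613 351.43622099]
186 304 318 [418.58207863 339.80496963] [431.77723023 339.8183131 ]
205 304 318 [418.43086732 322.41388232] [431.81539145 322.42787429]
[425.36299443 406.06975523  84.        ] [424.99668907 279.19661061  84.        ]
```

>>> {"api": "drive_tool", "payload": {
  "plan": [
    [0.018, -0.006, 0, 0, 0, 0],
    [0, 0, 0.03, 0, 0, 0],
    [0, 0, 0.045, 0, 0, 0],
    [0, 0, 0.04, 0, 0, 0],
    [0, 0, 0.02, 0, 0, 0],
    [0, 0, 0.005, 0, 0, 0],
    [0, 0, 0, 0, 0, 0],
    [0, 0, 0, 0, 0, 0],
    [0, 0, 0, 0, 0, 0]
  ]
}}

```text
time: 54.95
tool_pos: [426.7, 357.0, 96.6]
orientation: [[0.0, 1.0, 0.004], [1.0, -0.0, 0.002], [0.002, 0.004, -1.0]]
contact_force: [0.3, 0.0, 0.3]
finger_gap: 65.2
grasp_force: 0.0
```

>>> {"api": "drive_tool", "payload": {
  "plan": [
    [0, 0, 0.003, 0, 0, 0],
    [0, 0, 0, 0, 0, 0],
    [0, 0, 0, 0, 0, 0],
    [0, 0, 0, 0, 0, 0]
  ]
}}

```text
time: 55.35
tool_pos: [425.1, 356.3, 91.6]
orientation: [[-0.0, 1.0, 0.0], [1.0, 0.0, 0.0], [0.0, 0.0, -1.0]]
contact_force: [0.0, 0.4, 0.3]
finger_gap: 65.9
grasp_force: 0.0
```

>>> {"api": "drive_tool", "payload": {
  "plan": [
    [-0.001, 0, 0, 0, 0, 0],
    [0, 0, 0, 0, 0, 0],
    [0, 0, 0, 0, 0, 0],
    [0, 0, 0, 0, 0, 0],
    [0, 0, 0, 0, 0, 0],
    [0, 0, 0, 0, 0, 0],
    [0, 0, 0, 0, 0, 0],
    [0, 0, 0, 0, 0, 0],
    [0, 0, 0, 0, 0, 0],
    [0, 0, 0, 0, 0, 0]
  ],
  "jaw": 1,
  "newtons": 45
}}

```text
time: 56.35
tool_pos: [425.2, 355.3, 91.5]
orientation: [[-0.0, 1.0, 0.0], [1.0, 0.0, 0.0], [0.0, 0.0, -1.0]]
contact_force: [0.6, 0.9, 0.3]
finger_gap: 13.4
grasp_force: 45.0
```

>>> {"api": "drive_tool", "payload": {
  "plan": [
    [0, 0, -0.015, 0, 0, 0],
    [0, 0, -0.035, 0, 0, 0],
    [0, 0, -0.045, 0, 0, 0],
    [0, 0, -0.045, 0, 0, 0],
    [0, 0, -0.02, 0, 0, 0],
    [0, 0, 0, 0, 0, 0]
  ]
}}

```text
time: 56.95
tool_pos: [427.1, 356.6, 256.6]
orientation: [[-0.0, 1.0, 0.008], [1.0, 0.0, 0.005], [0.005, 0.008, -1.0]]
contact_force: [0.6, 0.6, -2.9]
finger_gap: 13.7
grasp_force: 45.0
```

>>> {"api": "drive_tool", "payload": {
  "plan": [
    [-0.033, 0.006, 0, 0, 0, 0],
    [-0.045, 0.006, 0, 0, 0, 0],
    [-0.045, 0.006, 0, 0, 0, 0],
    [-0.045, 0.006, 0, 0, 0, 0],
    [-0.045, 0.006, 0, 0, 0, 0],
    [-0.045, 0.006, 0, 0, 0, 0],
    [-0.045, 0.006, 0, 0, 0, 0],
    [-0.045, 0.006, 0, 0, 0, 0],
    [-0.045, 0.006, 0, 0, 0, 0],
    [-0.045, 0.006, 0, 0, 0, 0],
    [-0.04, 0.0015, 0, 0, 0, 0]
  ]
}}

```text
time: 58.05
tool_pos: [485.1, -124.3, 249.0]
orientation: [[0.001, 1.0, -0.004], [1.0, -0.001, 0.002], [0.002, -0.004, -1.0]]
contact_force: [1.0, -0.4, -3.0]
finger_gap: 13.6
grasp_force: 45.0
```

>>> {"api": "drive_tool", "payload": {
  "plan": [
    [0, 0, 0, 0, 0, -5.7],
    [0, 0, 0, 0, 0, 0],
    [0, 0, 0, 0, 0, 0],
    [0, 0, 0, 0, 0, 0],
    [0, 0, 0, 0, 0, 0]
  ]
}}

```text
time: 58.55
tool_pos: [486.4, -121.7, 251.1]
orientation: [[-0.1, 0.995, -0.001], [0.995, 0.1, 0.0], [0.0, -0.001, -1.0]]
contact_force: [0.3, -0.9, -3.5]
finger_gap: 13.5
grasp_force: 45.0
```

```bash
python3 - <<'E'
from h import *
s=status.read_state(); R=s["orientation"]; p=s["tool_pos"]; print(p,np.degrees(np.arctan2(R[1,1],R[0,1])))
print(R.T@(np.array([486.6,-123.0,p[2]])-p))
E
```

```text
[ 486.4156437  -121.68015621  251.09134647] 5.75689603959554
[-1.33167936e+00  5.10358370e-02 -5.45160208e-04]
```

>>> {"api": "drive_tool", "payload": {
  "plan": [
    [-0.0013, 0, 0.03, 0, 0, 0],
    [0, 0, 0.03, 0, 0, 0],
    [0, 0, 0.014, 0, 0, 0],
    [0, 0, 0.006, 0, 0, 0],
    [0, 0, 0, 0, 0, 0],
    [0, 0, 0, 0, 0, 0],
    [0, 0, 0, 0, 0, 0]
  ]
}}

```text
time: 59.25
tool_pos: [488.0, -124.5, 173.1]
orientation: [[-0.099, 0.995, 0.003], [0.995, 0.099, -0.001], [-0.002, 0.003, -1.0]]
contact_force: [0.1, 0.3, -2.9]
finger_gap: 13.6
grasp_force: 45.0
```

>>> {"api": "drive_tool", "payload": {
  "plan": [
    [0, 0, 0.015, 0, 0, 0],
    [0, 0, 0.015, 0, 0, 0],
    [0, 0, 0.008, 0, 0, 0],
    [0, 0, 0.003, 0, 0, 0],
    [0, 0, 0, 0, 0, 0],
    [0, 0, 0, 0, 0, 0],
    [0, 0, 0, 0, 0, 0]
  ]
}}

```text
time: 59.95
tool_pos: [487.4, -124.3, 131.3]
orientation: [[-0.099, 0.995, 0.002], [0.995, 0.099, -0.001], [-0.001, 0.001, -1.0]]
contact_force: [0.7, -0.7, -3.0]
finger_gap: 13.5
grasp_force: 45.0
```

>>> {"api": "drive_tool", "payload": {
  "plan": [
    [0.001, -0.0005, 0.008, 0, 0, 0],
    [0, 0, 0.008, 0, 0, 0],
    [0, 0, 0.007, 0, 0, 0],
    [0, 0, 0.005, 0, 0, 0],
    [0, 0, 0.003, 0, 0, 0],
    [0, 0, 0, 0, 0, 0],
    [0, 0, 0, 0, 0, 0]
  ]
}}

```text
time: 60.65
tool_pos: [486.3, -123.2, 99.5]
orientation: [[-0.099, 0.995, 0.0], [0.995, 0.099, -0.0], [-0.0, 0.0, -1.0]]
contact_force: [0.9, -0.2, -2.1]
finger_gap: 13.6
grasp_force: 45.0
```

No contact yet and the position is right on. I'll lower it the last few millimetres.

>>> {"api": "drive_tool", "payload": {
  "plan": [
    [0, 0, 0.001, 0, 0, 0],
    [0, 0, 0.001, 0, 0, 0],
    [0, 0, 0.001, 0, 0, 0],
    [0, 0, 0, 0, 0, 0],
    [0, 0, 0, 0, 0, 0]
  ]
}}

```text
time: 61.15
tool_pos: [486.5, -123.2, 97.4]
orientation: [[-0.1, 0.995, 0.001], [0.995, 0.1, -0.0], [-0.0, 0.001, -1.0]]
contact_force: [-2.6, 1.4, 6.2]
finger_gap: 13.3
grasp_force: 45.0
```

Contact came at TCP z 97.4, which matches the expected home height of about 97.5. Release and withdraw.

>>> {"api": "drive_tool", "payload": {
  "plan": [
    [0, 0, 0, 0, 0, 0],
    [0, 0, 0, 0, 0, 0],
    [0, 0, 0, 0, 0, 0],
    [0, 0, 0, 0, 0, 0],
    [0, 0, -0.02, 0, 0, 0],
    [0, 0, -0.045, 0, 0, 0],
    [0, 0, -0.045, 0, 0, 0],
    [0, 0, -0.045, 0, 0, 0],
    [0.02, 0, -0.03, 0, 0, 0],
    [0, 0, 0, 0, 0, 0],
    [0, 0, 0, 0, 0, 0],
    [0, 0, 0, 0, 0, 0]
  ],
  "jaw": -0.4
}}

```text
time: 62.35
tool_pos: [483.2, -103.0, 279.5]
orientation: [[-0.099, 0.995, -0.003], [0.995, 0.099, 0.001], [0.001, -0.003, -1.0]]
contact_force: [-0.6, 0.8, -0.6]
finger_gap: 65.8
grasp_force: 0.0
```

```bash
python3 - <<'E'
from h import *
s,im,c=look(["cover"],"w16"); print(s["orientation"][:2,:2])
m=finder.outline_of("cover","wrist")[0]["mask"].astype(np.uint8); x,y,w,h=cv2.boundingRect(m); print(x,y,w,h)
a=np.radians(5.5);R=np.array([[np.cos(a),-np.sin(a)],[np.sin(a),np.cos(a)]])
for z,hx,hy in [(6,88.5,86),(84,88.5,86)]: print(z,[np.round(proj(c,[*(R@[sx*hx,sy*hy]+[487.3,-128.8]),z])).tolist() for sx,sy in [(-1,-1),(1,-1),(1,1),(-1,1)]])
cn=max(cv2.findContours(m,0,2)[0],key=cv2.contourArea); print(cv2.approxPolyDP(cn,5,True)[:,0].tolist())
s,im,c=snap("scene","s16")
for n in("scene","top"):
  if n=="top": c=snap(n,"t16")[2]
  for k in ("cover","logger","large_jar_1","small_jar_1","open_jar_large","open_jar_small"):
    for d in finder.spot_point(k,n)[:3]:
      if d["conf"]>.4: print(n,k,round(d["conf"],2),np.round(onz(c,d["uv"],0)[:2]))
E
```

```text
tcp [ 483.2 -103.   279.5]
cover pt 0.9 [318. 188.] [ 485.9 -138.6]
cover ol 0.74 [318. 188.] uv@h/2 [ 485.3 -131.8]
cover ol 0.65 [421. 383.] uv@h/2 [ 664.8 -409. ]
cover ol 0.57 [296. 377.] uv@h/2 [ 481.9 -417.4]
[[-0.09928871  0.99505349]
 [ 0.99505778  0.09929243]]
236 119 168 153
6 [[256.0, 242.0], [383.0, 243.0], [391.0, 115.0], [250.0, 114.0]]
84 [[244.0, 267.0], [395.0, 268.0], [406.0, 117.0], [236.0, 116.0]]
[[238, 122], [241, 225], [258, 233], [254, 269], [380, 271], [378, 230], [397, 226], [403, 123]]
scene cover 0.69 [ 495. -132.]
scene open_jar_large 0.83 [ 557. -424.]
scene open_jar_small 0.8 [ 496. -423.]
top open_jar_large 0.59 [ 568. -422.]
top open_jar_small 0.46 [ 480. -424.]
```

```bash
python3 -c "
from station import finish_job; print(finish_job())"
```

```text
the job is handed in; nothing more can be done
None
```

The job is handed in at about 62 s of the 210 s allowed: the four capped jars and the logger are in the carrier troughs, the two open jars are in the reject tray, and the cover is back on, seated at its expected home height; no verdict was returned.

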